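# Lock the sauce pump with its clip

## Robot

A 7-joint arm with a two-finger parallel gripper is mounted at the origin on a cart in front of the work surface, level with it; the furniture and walls round the work are solid. World frame = base frame: x ahead of the robot, y to its left, z up, the work surface at z = 0. Lengths are in m, angles in rad, forces in N, time in s.
With the tool pointing down it reaches from about 0.425 to 0.925 m from the base axis. Payload 6.8 kg.
Tool frame: the origin (TCP) lies between the finger pads; the fingertips stand 14 mm ahead of it and the grasp point (between the pads) lies 5 mm behind it; z points along the fingers, y is the line along which they close (so a half turn about z gives the same grasp; the last joint's range is limited). The gripper opens to 85 mm and grips with 20 to 120 N. Pads are 22 mm wide; open, the fingers measure 114 mm over their backs; the gripper's body (76 mm by 85 mm) begins 54 mm behind the grasp point. The pads swing forward as they close: fully open they stand 13 mm farther back than shut.
Start: joints at [1.109, 0.477, 0.022, 1.555, -0.011, 1.109, -0.083], TCP at [0.234, -0.633, 0.221] pointing down, gripper open.
Joint ranges: [-2.96, 2.96], [-0.34, 2.1], [-1.41, 1.46], [0.24, 2.44], [-1.37, 4.51], [0.17, 1.92], [-2.96, 2.96]. Speed limits (rad/s): [2.39, 2.39, 3.14, 3.14, 3.14, 3.14, 3.14].

## Interface

Orientations are given as a rotation vector (axis times angle).
In Python, from bench import r, imaging gives the robot as it stands.
- The arm moves only by the tool apply_moves, never from a script. Its argument "moves" is a list of rows, each a list of 2 entries, a list of its own where there are three numbers: the shift along the tool's x, y, z in cm, then the turn about the tool's z in rad. In form: [[[tx, ty, tz], roll], ...]. A call has 1 to 10 rows; each row is the pose to reach, as a shift and turn from the pose commanded when the call began, along the tool's axes at that moment; what a row does not reach only later rows make up. A row lasts 1/12 s, in which the tool goes at most 41.7 mm and 7.16 degrees, less where a joint would pass 70% of its speed; a pose out of reach is approached as far as the arm can. A call with a gripper value outside its range is refused whole. "claw" is the opening, from 0 (shut) to 1 (fully open), set as the call begins (left out, the last holds). The fingers move at their own pace and stop on an object; "grip_force" is the grip in N (left out, the last holds). Time passes only in rows, so rows that repeat a pose let the fingers close. It gives the time, the measured TCP pose, the force and the opening at its end, in the units of the state.
- r.get_obs(): the state, without advancing time (a new reading comes with each control period).
- imaging.grab_frame(name): name is "side" or "top" or "wrist"; returns a dict with "frame" (384x512x3 uint8, blue, green, red), "intrinsics" (3x3 intrinsics, pixels), "T" (4x4, takes a point from camera to world coordinates). Camera axes: x right, y up, looking along -z (the intrinsics and any distortion apply to the point x, -y, -z); pixel columns grow to the right and rows downward; lengths in m; the calibration is good to about 2 mm. A picture is of the moment at which its call begins. There is no depth.
- r.hand_in(): hands the job in, once; it reports no verdict.
The state is a dict: "clock": time; "joints": joint angles; "qvel": joint speeds; "tau": joint torques, N m; "tcp_pos": TCP position; "orientation": TCP orientation; "contact_force": force on the tool from outside, world axes, zero at the start; "moment": the same for the moment, N m; "grip_width": finger opening in m.
Only numpy, scipy, OpenCV 4.12 (cv2) and the standard library are available. Lean on these libraries where they do the work, as an engineer would, in place of code of your own. Each camera call takes 0.05 s, during which the arm holds its last target. There are 200 camera calls.

## Task

The sauce pump is about to be carried to the fridge, so lock it: take the red C-shaped lock clip from the worktop and push it sideways onto the bare steel rod between the black knob and the steel neck, until it snaps fully home round the rod and sits level there, then let go. Do not pump any sauce out, and leave the crock standing upright about where it is and the other things undisturbed.

Things in the scene. Friction and masses are not known exactly. Their poses are not given: they have to be found in the camera images.
- clip_center (a point): Red plastic C-shaped lock clip, 20 g, loose, standing on the worktop; 26 mm tall, same section all the way up. Point: on the bore axis, half-way up. z up along the bore, x out through the mouth. Bore 15 mm, walls 3.5 mm. Mouth: 11 mm between two lips, flaring to 18 mm at its end, 10 mm ahead of the axis. The two arms spring apart about 2 mm each as the rod passes, then close: keep fingers off them.
- clip_tab (a point): Middle of the clip's thumb tab, 20.5 mm behind the bore axis, half-way up (13 mm above the clip's underside); same axes. The tab is a flat upright plate 10 mm thick (along y), 26 mm tall, from 11 to 30 mm behind the bore axis (towards -x). Grip it across its thickness.
- rod_gap (a point): On the axis of the pump's upright smooth steel rod, 14 mm thick, half-way up its bare 30 mm, 154 mm above the crock's underside. z up. Below the gap: steel neck, 33 mm across at its top, 40 mm lower down, 22 mm tall, on the lid. Above: the knob. The clip snaps on from any side with a level push of about 5 to 10 N; bore and rod axes then coincide. Let go, it may drop 2 mm onto the neck.
- knob_top (a point): Middle of the top of the black mushroom knob, on the rod's axis, 61 mm above the middle of the gap. Its underside, 46 mm below this point, is 33 mm across; it widens to 72 mm across at 19 mm below this point, so its rim hangs over the tab of a clip on the rod: a tool straight above the tab strikes it, one leaning back comes in under it.
- sauce_pump: Whole pump: cream stoneware crock with two blue bands, 138 mm across, 104 mm tall; steel lid 141 mm across (top 112 to 117 mm up), neck, knob (top 215 mm up). Loose but heavy, about 4 kg. Origin: centre of its underside, z up; x points to the side of the bent steel delivery tube, which stands 41 to 92 mm from the axis, up to 160 mm high.
- plunger (a joint): How far the pump's knob and rod are pressed down, m: 0 up (at rest), 0.029 right down. A spring of 9 N at rest, 180 N/m, returns it.
- mustard_jar: Small jar with a yellow lid, 49 mm across, 66 mm tall, loose bystander; origin at the centre of its underside.
- sauce_bottle: Slim red sauce bottle with a yellow top, 41 mm across, 154 mm tall, loose bystander; origin at the centre of its underside.
- salt_shaker: Glass shaker with a metal top, 44 mm across, 90 mm tall, loose bystander; origin at the centre of its underside.
- mug: White mug with yellow stripes, 86 mm across, 120 mm with its handle, 101 mm tall, loose bystander; origin under its middle.
Not all that is in view belongs to the job. Of the things shaped like the part that bears clip_center, the red one is meant.

How it is judged:
At the end, for the whole second after the job is handed in: Clip round the rod: bore axis within 3 mm of the rod's, level within 8 degrees, middle within 5 mm of the middle of the gap; knob up (pressed under 4 mm); crock upright, at rest, under 40 mm from its start; mustard jar, sauce bottle, salt shaker and mug under 30 mm from theirs (horizontal distance between clip_center and rod_gap below 0.003 m and z of clip_center in the frame of sauce_pump between 0.149 and 0.159 m and angle between the z axis of clip_center and the z axis of rod_gap, either way round below 0.14 rad and value of joint plunger below 0.004 m and angle between sauce_pump's own z axis and vertical below 0.05 rad and distance of sauce_pump from where it was at the start of the episode below 0.04 m and distance of each of mustard_jar, sauce_bottle, salt_shaker, mug from where it was at the start of the episode below 0.03 m and linear speed of sauce_pump below 0.02 m/s); the robot touches nothing.
It fails at once if sauce is pumped out (knob pressed more than 12 mm) (value of joint plunger above 0.012 m).
It fails at once if the crock is tipped by more than 15 degrees (angle between sauce_pump's own z axis and vertical above 0.26 rad).
It also fails if it takes over 51 s, if anything falls off the work surface, if the arm or the gripper's body presses on something with over 40 N, if the wrist force passes 120 N, or if a joint passes its speed limit or range.

## Working session

There is one attempt and no reset: what is moved stays moved. The work goes in short steps, Python scripts to look and compute and a tool call to move; the robot and the scene stay as the last step left them, time stands still between calls to the robot, and variables do not carry over. Pictures are saved under pics/ and viewed, on a budget of 10 in all, crops included, one or two more only if the job needs it, and the job is handed in when it is done.

Besides the shell and the picture viewer there is one more tool, called as a command line: name --argument value ..., lists and objects as JSON in quotes. apply_moves: Moves the arm, as the interface text tells. Its arguments: {"type":"object","properties":{"moves":{"type":"array","items":{"type":"array"}},"claw":{"type":"number"},"grip_force":{"type":"number"}},"required":["moves"]}

```bash
mkdir -p pics; ls; python3 - <<'E'
from bench import r, imaging
import cv2,pickle,numpy as np
o=r.get_obs(); print(o)
d={}
for n in("side","top","wrist"):
    f=imaging.grab_frame(n); d[n]=f; print(n,f["intrinsics"].tolist(),f["T"].round(4).tolist(),[k for k in f])
pickle.dump(d,open("f0.pkl","wb"))
cv2.imwrite("pics/a.png",np.hstack([cv2.resize(d["side"]["frame"],(400,300)),cv2.resize(d["top"]["frame"],(400,300))]))
cv2.imwrite("pics/top0.png",d["top"]["frame"]);cv2.imwrite("pics/side0.png",d["side"]["frame"])
E
```

```text
pics
{'clock': 0.0, 'joints': array([ 1.10892337,  0.47781534,  0.02233747,  1.55648132, -0.0115128 ,
        1.10928745, -0.08310663]), 'qvel': array([-5.82732562e-04,  5.03581806e-04, -1.36362405e-06, -1.58915126e-03,
       -1.68565917e-04,  1.09010786e-03,  1.89725620e-03]), 'tau': array([ 5.81563181e-04, -5.96450222e+01,  1.60863485e+00, -2.81197232e+01,
        1.25666810e-02,  9.38805286e-03,  1.49435323e-05]), 'tcp_pos': array([ 0.23361823, -0.63261626,  0.21980286]), 'orientation': array([-3.09078967e+00, -5.52510721e-01,  7.09893904e-04]), 'contact_force': array([-0.18370515, -0.55628912, -0.3053216 ]), 'moment': array([ 0.00738354, -0.02232311,  0.00807042]), 'grip_width': 0.08546768372573843}
side [[389.58107780228886, 0.0, 260.3490099842866], [0.0, 389.58107780228886, 193.79852645907326], [0.0, 0.0, 1.0]] [[0.9864, 0.0641, -0.1516, 0.4434], [-0.1646, 0.3934, -0.9045, -0.9942], [0.0016, 0.9171, 0.3986, 0.5703], [0.0, 0.0, 0.0, 1.0]] ['frame', 'intrinsics', 'T']
top [[421.1009724452153, 0.0, 254.15084688911344], [0.0, 421.1009724452153, 196.4971201011867], [0.0, 0.0, 1.0]] [[0.2758, 0.936, -0.2188, 0.3243], [-0.9612, 0.2679, -0.0656, -0.0473], [-0.0028, 0.2284, 0.9736, 1.4471], [0.0, 0.0, 0.0, 1.0]] ['frame', 'intrinsics', 'T']
wrist [[284.42263878714266, 0.0, 257.1226099965966], [0.0, 284.42263878714266, 186.43535279198298], [0.0, 0.0, 1.0]] [[0.3466, 0.9015, 0.2593, 0.2986], [-0.938, 0.334, 0.0925, -0.6093], [-0.0032, -0.2753, 0.9613, 0.3724], [0.0, 0.0, 0.0, 1.0]] ['frame', 'intrinsics', 'T']
```

View pics/top0.png

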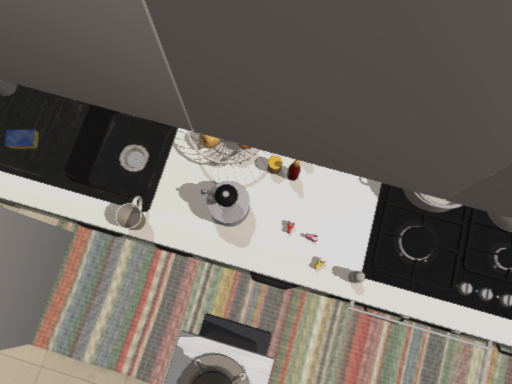

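View pics/side0.png

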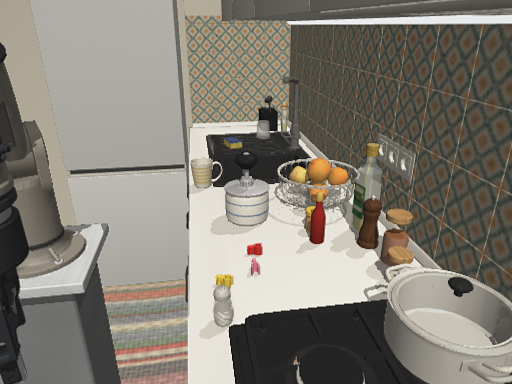

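Top view: clip-shaped candidates are at (290,228) red, (311,238) pink/magenta and (320,264) yellow. Pump is at about (228,203), with its tube toward (205,192). Next is an enlarged crop to confirm the red one.

```bash
cat > h.py <<'E'
import numpy as np,cv2
def proj(f,p):
    q=np.linalg.inv(f["T"])@np.append(p,1); q=f["intrinsics"]@np.array([q[0],-q[1],-q[2]]); return q[:2]/q[2]
def ray(f,uv):
    d=np.linalg.inv(f["intrinsics"])@np.array([uv[0],uv[1],1]); d=f["T"][:3,:3]@np.array([d[0],-d[1],-d[2]]); return f["T"][:3,3],d/np.linalg.norm(d)
def plane(f,uv,z):
    o,d=ray(f,uv); return o+d*(z-o[2])/d[2]
def tri(fs,uvs):
    A=np.zeros((3,3));b=np.zeros(3)
    for f,u in zip(fs,uvs):
        o,d=ray(f,u);P=np.eye(3)-np.outer(d,d);A+=P;b+=P@o
    p=np.linalg.solve(A,b); return p,[np.linalg.norm(proj(f,p)-u) for f,u in zip(fs,uvs)]
E
python3 - <<'E'
import pickle,cv2,numpy as np
from h import *
d=pickle.load(open("f0.pkl","rb"))
def crop(n,u,v,w,h,W,H): return cv2.resize(d[n]["frame"][v:v+h,u:u+w],(W,H),interpolation=cv2.INTER_CUBIC)
a=crop("top",270,205,80,80,390,390); b=crop("side",205,235,70,70,390,390)
c=crop("top",180,165,100,50,390,195); e=crop("side",195,145,100,50,390,195)
cv2.imwrite("pics/c1.png",np.vstack([np.hstack([a,b]),np.hstack([c,e])]))
S,T=d["side"],d["top"]
for n,t,s in(("red",(290,228),(255,249)),("pink",(311,238),(255,268)),("knob",(227,192),(246,155))):
    print(n,tri([T,S],[np.array(t),np.array(s)]),plane(T,t,.02))
for f in (T,S):
    hsv=cv2.cvtColor(f["frame"],cv2.COLOR_BGR2HSV)
    m=(((hsv[...,0]<8)|(hsv[...,0]>172))&(hsv[...,1]>170)&(hsv[...,2]>90)).astype(np.uint8)
    n,_,st,ce=cv2.connectedComponentsWithStats(m)
    print([(st[i].tolist(),ce[i].round(1).tolist()) for i in range(1,n) if st[i][4]>12])
E
```

```text
red (array([ 0.57615234, -0.09987618,  0.01435909]), [np.float64(0.8025379780935816), np.float64(1.0221424478724792)]) [ 0.57237887 -0.09953708  0.02      ]
pink (array([ 0.56388139, -0.17829214,  0.00749607]), [np.float64(0.8538292673428873), np.float64(1.1642891372315807)]) [ 0.55886225 -0.17700905  0.02      ]
knob (array([0.58939138, 0.11890758, 0.21069662]), [np.float64(1.1643624490296516), np.float64(1.1694669763180892)]) [0.63442723 0.14442193 0.02      ]
[([296, 167, 3, 7, 16], [297.1, 169.8]), ([288, 225, 4, 7, 16], [288.9, 227.9])]
[([312, 202, 13, 42, 428], [317.8, 223.4]), ([248, 244, 13, 11, 120], [254.5, 249.2])]
```

View pics/c1.png

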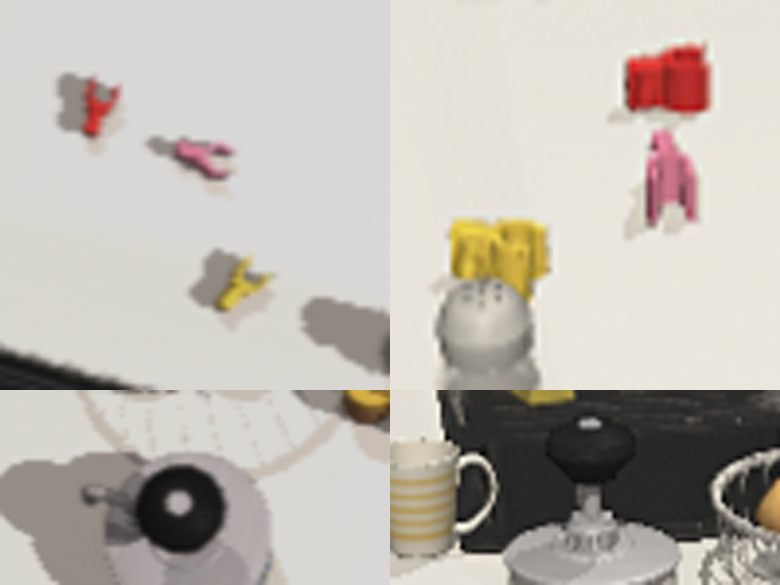

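Red clip is confirmed in the crop: top (290,228), side (255,249), standing upright with its tab towards the robot. The lip end of the mouth faces up in the top image, about +x. The pink one is lying down and the yellow one is a different colour.

A vertical tool can't fit under the knob rim, and the rows give no tilt. I'll test in free air whether the arm leans when it is asked for a pose out of reach.

apply_moves --moves '[[[0, 0, -4], 0], [[0, 0, -8], 0], [[0, 0, -12], 0], [[0, 0, -16], 0], [[0, 0, -20], 0], [[0, 0, -24], 0], [[0, 0, -28], 0], [[0, 0, -32], 0], [[0, 0, -36], 0], [[0, 0, -40], 0]]'

```text
clock: 0.98
tcp_pos: [0.2353, -0.6307, 0.6044]
orientation: [3.082, 0.56, 0.012]
contact_force: [-0.1, -2.2, -1.9]
grip_width: 0.0852
```

apply_moves --moves '[[[0, 4, 0], 0], [[0, 8, 0], 0], [[0, 12, 0], 0], [[0, 16, 0], 0], [[0, 20, 0], 0], [[0, 24, 0], 0]]'

```text
clock: 1.48
tcp_pos: [0.2826, -0.7656, 0.5417]
orientation: [3.039, 0.541, 0.018]
contact_force: [-0.8, 0.0, 0.8]
grip_width: 0.0854
```

```bash
python3 - <<'E'
from bench import r
from scipy.spatial.transform import Rotation as R
o=r.get_obs(); print(o["joints"].round(3),o["tcp_pos"].round(3)); print(R.from_rotvec(o["orientation"]).as_matrix().round(3))
E
```

```text
[ 1.031  0.745  0.44   0.456 -0.322  1.915  0.017] [ 0.283 -0.766  0.542]
[[ 0.939  0.344  0.021]
 [ 0.345 -0.937 -0.052]
 [ 0.002  0.056 -0.998]]
```

apply_moves --moves '[[[0, 4, -4], 0], [[0, 8, -8], 0], [[0, 12, -12], 0], [[0, 16, -16], 0], [[0, 20, -20], 0], [[0, 20, -20], 0]]'

```text
clock: 1.98
tcp_pos: [0.2866, -0.7782, 0.5596]
orientation: [2.99, 0.531, 0.031]
contact_force: [0.4, 0.8, 0.8]
grip_width: 0.0857
```

```bash
cat > st.py <<'E'
from bench import r
from scipy.spatial.transform import Rotation as R
o=r.get_obs(); print(o["clock"],o["joints"].round(3),o["tcp_pos"].round(4),o["contact_force"].round(1),o["grip_width"]); print(R.from_rotvec(o["orientation"]).as_matrix().round(3))
E
python3 st.py
```

```text
1.9833 [ 1.061  0.756  0.371  0.383 -0.281  1.915 -0.007] [ 0.2866 -0.7782  0.5596] [0.4 0.8 0.8] 0.0856802429181525
[[ 0.939  0.342  0.038]
 [ 0.345 -0.934 -0.099]
 [ 0.002  0.106 -0.994]]
```

It leans to 6°. Now to see whether the lean stays when I come back in.

apply_moves --moves '[[[0, -4, 4], 0], [[0, -8, 8], 0], [[0, -8, 8], 0]]'

```text
clock: 2.23
tcp_pos: [0.2677, -0.7261, 0.4888]
orientation: [2.988, 0.531, 0.031]
contact_force: [0.3, -1.9, 0.8]
grip_width: 0.0854
```

```bash
python3 st.py
```

```text
2.2333 [ 0.939  0.528  0.385  0.938 -0.197  1.596  0.03 ] [ 0.2677 -0.7261  0.4888] [ 0.3 -1.9  0.8] 0.08537157792757046
[[ 0.939  0.343  0.039]
 [ 0.345 -0.933 -0.102]
 [ 0.001  0.109 -0.994]]
```

The lean is kept, so pushing against the reach limit works as a way to lean the tool within the interface. I need about 35–40° toward the clip's mouth direction. Next I'll check the cupboard position and the clip's axis.

```bash
python3 - <<'E'
import pickle,cv2,numpy as np
from h import *
d=pickle.load(open("f0.pkl","rb")); T=d["top"];S=d["side"]
for z in(.5,.7,.9): print(z,[plane(T,p,z).round(2)[:2].tolist() for p in((190,130),(320,160),(455,190))])
im=cv2.resize(T["frame"],None,fx=6,fy=6,interpolation=cv2.INTER_CUBIC)
h=cv2.cvtColor(im,cv2.COLOR_BGR2HSV)
m=((h[...,0]<8)|(h[...,0]>172))&(h[...,1]>110)
ys,xs=np.nonzero(m[210*6:245*6,280*6:300*6]); u=np.c_[xs/6+280,ys/6+210]-.4
# onto top plane of clip z=.026
P=np.array([plane(T,p,.02)[:2] for p in u[::7]]); c=P.mean(0); w,v=np.linalg.eigh(np.cov((P-c).T)); t=(P-c)@v[:,1]; s=(P-c)@v[:,0]
print(c,v[:,1],t.min(),t.max(),[(round(a,3),s[(t>a)&(t<a+.006)].min().round(4),s[(t>a)&(t<a+.006)].max().round(4)) for a in np.arange(t.min(),t.max()-.005,.006)])
# crock: knob dark blob in top
g=T["frame"].max(2); k=(g[175:215,210:250]<60).astype(np.uint8)
n,_,st,ce=cv2.connectedComponentsWithStats(k); i=1+np.argmax(st[1:,4]); print("knob",st[i],ce[i]+[210,175],plane(T,ce[i]+[210,175],.196))
g=S["frame"].max(2); k=(g[145:175,230:265]<60).astype(np.uint8)
n,_,st,ce=cv2.connectedComponentsWithStats(k); print("knob side",st[1:].tolist(),ce[1:]+[230,145])
E
```

```text
0.5 [[0.65, 0.21], [0.66, -0.11], [0.68, -0.43]]
0.7 [[0.58, 0.16], [0.59, -0.1], [0.6, -0.35]]
0.9 [[0.51, 0.1], [0.52, -0.08], [0.53, -0.27]]
[ 0.57423654 -0.09632972] [-0.99717041 -0.07517427] -0.018386916123307444 0.016727723606318724 [(np.float64(-0.018), np.float64(-0.0079), np.float64(0.0109)), (np.float64(-0.012), np.float64(-0.0078), np.float64(0.0118)), (np.float64(-0.006), np.float64(-0.0073), np.float64(0.0102)), (np.float64(-0.0), np.float64(-0.0056), np.float64(0.0066)), (np.float64(0.006), np.float64(-0.0053), np.float64(0.0043)), (np.float64(0.012), np.float64(-0.0061), np.float64(0.0042))]
knob [  4  10  23  22 341] [225.53079179 195.45747801] [0.58453717 0.12193282 0.196     ]
knob side [[0, 0, 35, 30, 938]] [[247.6119403  160.06183369]]
```

apply_moves --moves '[[[0, -4, 0], 0.12], [[0, -8, 0], 0.24], [[0, -12, 0], 0.36], [[0, -16, 0], 0.48], [[1, -20, 0], 0.6], [[2, -24, 0], 0.72], [[4, -28, 0], 0.84], [[6, -32, 0], 0.96], [[8, -36, 0], 1.08], [[10, -40, 0], 1.2]]'

```text
clock: 3.07
tcp_pos: [0.2205, -0.353, 0.4506]
orientation: [2.824, -1.189, 0.116]
contact_force: [1.0, -0.3, -0.0]
grip_width: 0.0855
```

```bash
python3 st.py
```

```text
3.0667 [ 0.532 -0.206  0.242  1.834  0.093  1.411 -1.607] [ 0.2205 -0.353   0.4506] [ 1.  -0.3 -0. ] 0.08548444124316898
[[ 0.697 -0.716  0.04 ]
 [-0.71  -0.697 -0.098]
 [ 0.098  0.04  -0.994]]
```

apply_moves --moves '[[[-0.7, -4, -1.7], -0.08], [[-1.5, -8, -3.5], -0.16], [[-2.2, -12, -5.2], -0.24], [[-2.9, -16, -7], -0.32], [[-3.7, -20, -8.7], -0.4], [[-4.4, -24, -10.5], -0.48], [[-5.1, -28, -12.2], -0.56], [[-5.8, -32, -14], -0.64], [[-6.6, -36, -15.7], -0.72], [[-7.3, -40, -17.4], -0.8]]'

```text
clock: 3.9
tcp_pos: [0.4347, -0.0248, 0.5926]
orientation: [3.042, 0.018, 0.06]
contact_force: [1.5, -0.4, 0.7]
grip_width: 0.0851
```

```bash
python3 st.py
```

```text
3.9 [ 0.144 -0.067 -0.281  1.422  0.086  1.757 -1.679] [ 0.4347 -0.0248  0.5926] [ 1.5 -0.4  0.7] 0.08507299107431471
[[ 0.999  0.01   0.04 ]
 [ 0.014 -0.995 -0.098]
 [ 0.039  0.099 -0.994]]
```

apply_moves --moves '[[[0, 0, -4], 0], [[0, 0, -8], 0], [[0, 0, -12], 0], [[0, 0, -16], 0], [[0, 0, -20], 0], [[0, 0, -24], 0], [[0, 0, -28], 0], [[0, 0, -32], 0]]'

```text
clock: 4.57
tcp_pos: [0.3963, -0.0369, 0.7005]
orientation: [3.049, -0.014, 0.158]
contact_force: [-1.6, 0.3, 0.4]
grip_width: 0.0853
```

```bash
python3 st.py
```

```text
4.5667 [ 1.119 -0.132 -1.006  1.185 -0.037  1.915 -1.484] [ 0.3963 -0.0369  0.7005] [-1.6  0.3  0.4] 0.08529240008953931
[[ 0.995 -0.014  0.103]
 [-0.005 -0.996 -0.089]
 [ 0.103  0.088 -0.991]]
```

apply_moves --moves '[[[10, 0, -10], 0], [[20, 0, -20], 0], [[20, 0, -20], 0], [[20, 0, -20], 0], [[20, 0, -20], 0], [[20, 0, -20], 0]]'

```text
clock: 5.07
tcp_pos: [0.447, -0.0328, 0.7186]
orientation: [3.029, -0.016, 0.232]
contact_force: [-0.2, 0.5, 0.2]
grip_width: 0.0855
```

```bash
python3 st.py
```

```text
5.0667 [ 1.9   -0.296 -1.409  1.071 -0.286  1.915 -1.234] [ 0.447  -0.0328  0.7186] [-0.2  0.5  0.2] 0.08545692800120137
[[ 0.988 -0.018  0.152]
 [-0.002 -0.995 -0.104]
 [ 0.153  0.102 -0.983]]
```

apply_moves --moves '[[[10, 0, -10], 0], [[20, 0, -20], 0], [[20, 0, -20], 0], [[20, 0, -20], 0], [[20, 0, -20], 0], [[20, 0, -20], 0], [[20, 0, -20], 0], [[20, 0, -20], 0], [[20, 0, -20], 0], [[20, 0, -20], 0]]'

```text
clock: 5.9
tcp_pos: [0.4668, -0.0241, 0.7378]
orientation: [3.013, -0.008, 0.31]
contact_force: [0.2, 0.0, -0.1]
grip_width: 0.0856
```

```bash
python3 st.py
```

```text
5.9 [ 1.979 -0.336 -1.409  1.013 -0.362  1.915 -1.206] [ 0.4668 -0.0241  0.7378] [ 0.2  0.  -0.1] 0.08556938866067058
[[ 0.979 -0.017  0.203]
 [ 0.006 -0.994 -0.112]
 [ 0.203  0.111 -0.973]]
```

Lean seems to scale with the size of the unreached shift, so I'll ask for a bigger one.

apply_moves --moves '[[[30, 0, -80], 0], [[30, 0, -80], 0], [[30, 0, -80], 0], [[30, 0, -80], 0], [[30, 0, -80], 0], [[30, 0, -80], 0]]'

```text
clock: 6.4
tcp_pos: [0.4445, -0.0143, 0.7737]
orientation: [2.995, -0.006, 0.39]
contact_force: [0.0, 0.4, 0.8]
grip_width: 0.0853
```

```bash
python3 st.py
```

```text
6.4 [ 1.745 -0.224 -1.409  0.968 -0.196  1.915 -1.36 ] [ 0.4445 -0.0143  0.7737] [0.  0.4 0.8] 0.0853048209819527
[[ 0.967 -0.02   0.255]
 [ 0.012 -0.993 -0.12 ]
 [ 0.255  0.119 -0.959]]
```

apply_moves --moves '[[[40, -20, -60], 0], [[40, -20, -60], 0], [[40, -20, -60], 0], [[40, -20, -60], 0], [[40, -20, -60], 0], [[40, -20, -60], 0], [[40, -20, -60], 0], [[40, -20, -60], 0]]'

```text
clock: 7.07
tcp_pos: [0.4714, 0.0611, 0.7845]
orientation: [2.979, -0.002, 0.469]
contact_force: [-0.6, 1.4, -2.0]
grip_width: 0.0855
```

```bash
python3 st.py
```

```text
7.0667 [ 1.817 -0.337 -1.41   0.907 -0.344  1.915 -1.391] [0.4714 0.0611 0.7845] [-0.6  1.4 -2. ] 0.08545445917414765
[[ 0.952 -0.021  0.306]
 [ 0.018 -0.992 -0.125]
 [ 0.306  0.124 -0.944]]
```

Each call gains about 0.05 rad whatever its length, so several short calls will do it.

apply_moves --moves '[[[40, 0, -60], 0], [[40, 0, -60], 0], [[40, 0, -60], 0]]'

```text
clock: 7.32
tcp_pos: [0.477, 0.0601, 0.8105]
orientation: [2.96, 0.001, 0.548]
contact_force: [0.4, 1.0, -0.0]
grip_width: 0.0854
```

apply_moves --moves '[[[40, 0, -60], 0], [[40, 0, -60], 0], [[40, 0, -60], 0]]'

```text
clock: 7.57
tcp_pos: [0.4815, 0.062, 0.8349]
orientation: [2.939, 0.005, 0.622]
contact_force: [-0.7, -1.2, -0.2]
grip_width: 0.0857
```

apply_moves --moves '[[[40, 0, -60], 0], [[40, 0, -60], 0], [[40, 0, -60], 0]]'

```text
clock: 7.82
tcp_pos: [0.4824, 0.0651, 0.8595]
orientation: [2.918, 0.008, 0.695]
contact_force: [-1.0, -0.8, 0.2]
grip_width: 0.0853
```

```bash
python3 st.py
```

```text
7.8167 [ 1.899 -0.331 -1.409  0.735 -0.408  1.915 -1.394] [0.4824 0.0651 0.8595] [-1.  -0.8  0.2] 0.08527286149160589
[[ 0.893 -0.027  0.449]
 [ 0.038 -0.99  -0.137]
 [ 0.448  0.139 -0.883]]
```

apply_moves --moves '[[[-1.6, -3.6, -0.6], 0], [[-3.2, -7.2, -1.2], 0], [[-4.8, -10.8, -1.8], 0], [[-6.4, -14.4, -2.4], 0], [[-8, -18, -3], 0], [[-9.6, -21.6, -3.6], 0], [[-11, -25, -4], 0], [[-11, -25, -4], 0]]'

```text
clock: 8.48
tcp_pos: [0.3556, 0.2937, 0.7959]
orientation: [2.932, 0.027, 0.722]
contact_force: [-0.2, -0.8, 0.2]
grip_width: 0.0854
```

apply_moves --moves '[[[60, -40, -60], 0], [[60, -40, -60], 0], [[60, -40, -60], 0]]'

```text
clock: 8.73
tcp_pos: [0.3535, 0.2823, 0.8421]
orientation: [2.942, 0.029, 0.775]
contact_force: [0.2, 0.9, 0.8]
grip_width: 0.0854
```

```bash
python3 st.py
```

```text
8.7333 [ 1.132 -0.336 -1.408  0.812 -0.08   1.916 -1.942] [0.3535 0.2823 0.8421] [0.2 0.9 0.8] 0.08544968811492722
[[ 0.87  -0.007  0.492]
 [ 0.044 -0.995 -0.091]
 [ 0.49   0.101 -0.866]]
```

apply_moves --moves '[[[60, -40, -60], 0], [[60, -40, -60], 0], [[60, -40, -60], 0]]'

```text
clock: 8.98
tcp_pos: [0.3599, 0.2824, 0.8642]
orientation: [2.949, 0.04, 0.835]
contact_force: [0.5, 0.3, 0.8]
grip_width: 0.0853
```

apply_moves --moves '[[[60, -40, -60], 0], [[60, -40, -60], 0], [[60, -40, -60], 0]]'

```text
clock: 9.23
tcp_pos: [0.3631, 0.2841, 0.8863]
orientation: [2.954, 0.053, 0.898]
contact_force: [-0.3, -0.9, -0.6]
grip_width: 0.0855
```

```bash
python3 st.py
```

```text
9.2333 [ 1.23  -0.336 -1.409  0.7   -0.152  1.915 -1.897] [0.3631 0.2841 0.8863] [-0.3 -0.9 -0.6] 0.08547795064405744
[[ 0.83   0.017  0.557]
 [ 0.048 -0.998 -0.042]
 [ 0.555  0.061 -0.83 ]]
```

apply_moves --moves '[[[60, -40, -60], 0.11], [[60, -40, -60], 0.11], [[60, -40, -60], 0.11]]'

```text
clock: 9.48
tcp_pos: [0.3641, 0.2871, 0.9079]
orientation: [-2.984, 0.094, -0.973]
contact_force: [0.0, 1.2, -0.2]
grip_width: 0.0849
```

```bash
python3 st.py; cat > go.py <<'E'
import sys,numpy as np
from bench import r
from scipy.spatial.transform import Rotation as R
o=r.get_obs(); M=R.from_rotvec(o["orientation"]).as_matrix(); t=np.array([float(a) for a in sys.argv[1:4]])
print("tool shift cm",(M.T@(t-o["tcp_pos"])*100).round(2),"dist",np.linalg.norm(t-o["tcp_pos"]).round(3),"roll to level y",np.arctan2(M[2,1],M[2,0]).round(3),"lean",M[:,2].round(3))
E
python3 go.py .46 .05 .5;python3 go.py .47 -.0965 .16
```

```text
9.4833 [ 1.27  -0.336 -1.409  0.644 -0.187  1.915 -1.992] [0.3641 0.2871 0.9079] [ 0.   1.2 -0.2] 0.08490160629916749
[[ 0.806 -0.057  0.589]
 [-0.058 -0.998 -0.017]
 [ 0.589 -0.02  -0.808]]
tool shift cm [-14.94  23.95  39.  ] dist 0.481 roll to level y -0.034 lean [ 0.589 -0.017 -0.808]
tool shift cm [-33.32  39.2   67.3 ] dist 0.847 roll to level y -0.034 lean [ 0.589 -0.017 -0.808]
```

apply_moves --moves '[[[-1.2, 2, 3.2], -0.034], [[-2.5, 4, 6.5], -0.034], [[-3.7, 6, 9.7], -0.034], [[-5, 8, 13], -0.034], [[-6.2, 10, 16.2], -0.034], [[-7.5, 12, 19.5], -0.034], [[-8.7, 14, 22.7], -0.034], [[-10, 16, 26], -0.034], [[-11.2, 18, 29.2], -0.034], [[-12.5, 20, 32.5], -0.034]]'

```text
clock: 10.32
tcp_pos: [0.4116, 0.1575, 0.6924]
orientation: [2.977, -0.05, 0.966]
contact_force: [-1.0, 0.1, 1.3]
grip_width: 0.0856
```

```bash
python3 st.py; python3 go.py .47 -.0965 .16
```

```text
10.3167 [-0.132 -0.335 -0.425  1.523  0.209  1.4   -2.157] [0.4116 0.1575 0.6924] [-1.   0.1  1.3] 0.08560593766583752
[[ 0.809 -0.034  0.587]
 [-0.027 -0.999 -0.021]
 [ 0.587  0.001 -0.809]]
tool shift cm [-25.85  25.12  47.06] dist 0.593 roll to level y 0.002 lean [ 0.587 -0.021 -0.809]
```

apply_moves --moves '[[[-1.8, 1.8, 3.3], 0], [[-3.6, 3.5, 6.6], 0], [[-5.4, 5.3, 9.9], 0], [[-7.2, 7, 13.2], 0], [[-9, 8.8, 16.5], 0], [[-10.8, 10.5, 19.8], 0], [[-12.6, 12.3, 23], 0], [[-14.4, 14, 26.3], 0], [[-16.2, 15.8, 29.6], 0], [[-18, 17.5, 33], 0]]'

```text
clock: 11.15
tcp_pos: [0.4758, 0.0544, 0.4357]
orientation: [2.98, -0.042, 0.968]
contact_force: [0.7, 0.7, -1.1]
grip_width: 0.0853
```

```bash
python3 st.py; python3 go.py .47 -.0965 .16
```

```text
11.15 [-0.047 -0.336 -0.266  2.094  0.168  0.785 -2.008] [0.4758 0.0544 0.4357] [ 0.7  0.7 -1.1] 0.08529078126410808
[[ 0.809 -0.028  0.587]
 [-0.023 -1.    -0.016]
 [ 0.588 -0.001 -0.809]]
tool shift cm [-16.32  15.11  22.21] dist 0.314 roll to level y -0.001 lean [ 0.587 -0.016 -0.809]
```

```bash
python3 go.py .50 -.0965 .13
```

```text
tool shift cm [-15.66  15.03  26.4 ] dist 0.342 roll to level y -0.001 lean [ 0.587 -0.016 -0.809]
```

apply_moves --moves '[[[-2, 1.9, 3.1], 0], [[-4, 3.8, 6.2], 0], [[-6, 5.7, 9.3], 0], [[-8, 7.6, 12.4], 0], [[-10, 9.5, 15.5], 0], [[-12, 11.4, 18.5], 0], [[-14, 13.3, 21.5], 0], [[-15.5, 15, 23.5], 0], [[-15.5, 15, 23.5], 0]]'

```text
clock: 11.9
tcp_pos: [0.4791, -0.0901, 0.2007]
orientation: [-3.004, 0.045, -0.906]
contact_force: [-0.2, 0.8, -0.2]
grip_width: 0.0852
```

```bash
python3 st.py; python3 go.py .50 -.0965 .13
```

```text
11.9 [ 0.057 -0.043  0.031  2.436 -0.255  0.17  -1.274] [ 0.4791 -0.0901  0.2007] [-0.2  0.8 -0.2] 0.08516117655380219
[[ 0.833 -0.026  0.553]
 [-0.029 -1.    -0.005]
 [ 0.553 -0.012 -0.833]]
tool shift cm [-2.15  0.67  7.05] dist 0.074 roll to level y -0.021 lean [ 0.553 -0.005 -0.833]
```

Both j4 and j6 are at their limits here, so the inner reach costs some lean. I'll fit a quick kinematic model from the logged poses to plan the reach.

```bash
cat > kin.py <<'E'
import numpy as np,itertools
from scipy.optimize import least_squares
from scipy.spatial.transform import Rotation as R
D=[([1.10892,.47782,.02234,1.55648,-.01151,1.10929,-.08311],[.23362,-.63262,.2198],[-3.0908,-.5525,.0007]),
([1.031,.745,.44,.456,-.322,1.915,.017],[.2826,-.7656,.5417],[3.039,.541,.018]),
([1.061,.756,.371,.383,-.281,1.915,-.007],[.2866,-.7782,.5596],[2.99,.531,.031]),
([.939,.528,.385,.938,-.197,1.596,.03],[.2677,-.7261,.4888],[2.988,.531,.031]),
([.532,-.206,.242,1.834,.093,1.411,-1.607],[.2205,-.353,.4506],[2.824,-1.189,.116]),
([.144,-.067,-.281,1.422,.086,1.757,-1.679],[.4347,-.0248,.5926],[3.042,.018,.06]),
([1.119,-.132,-1.006,1.185,-.037,1.915,-1.484],[.3963,-.0369,.7005],[3.049,-.014,.158]),
([1.979,-.336,-1.409,1.013,-.362,1.915,-1.206],[.4668,-.0241,.7378],[3.013,-.008,.31]),
([1.899,-.331,-1.409,.735,-.408,1.915,-1.394],[.4824,.0651,.8595],[2.918,.008,.695]),
([1.27,-.336,-1.409,.644,-.187,1.915,-1.992],[.3641,.2871,.9079],[-2.984,.094,-.973]),
([-.132,-.335,-.425,1.523,.209,1.4,-2.157],[.4116,.1575,.6924],[2.977,-.05,.966]),
([-.047,-.336,-.266,2.094,.168,.785,-2.008],[.4758,.0544,.4357],[2.98,-.042,.968]),
([.057,-.043,.031,2.436,-.255,.17,-1.274],[.4791,-.0901,.2007],[-3.004,.045,-.906])]
def fk(q,s,p):
    M=R.from_euler("z",p[0])*R.from_euler("z",s[0]*q[0]); x=np.array([0,0,p[1]])+M.apply([p[2],0,0])
    M=M*R.from_euler("y",q[1]); x=x+M.apply([0,0,p[3]])
    M=M*R.from_euler("z",s[1]*q[2]); x=x+M.apply([p[4],0,0])
    M=M*R.from_euler("y",q[3]); x=x+M.apply([p[5],0,p[6]])
    M=M*R.from_euler("z",s[2]*q[4])*R.from_euler("y",q[5]); x=x+M.apply([p[7],0,p[8]])
    return x,M*R.from_euler("z",s[3]*q[6]+p[9])
def res(p,s):
    e=[]
    for q,x,w in D:
        a,M=fk(q,s,p); e+=[a-x,.3*(M.inv()*R.from_rotvec(w)).as_rotvec()]
    return np.concatenate(e)
if __name__=="__main__":
    b=[]
    for s in itertools.product((-1,1),repeat=4):
        for y in (0,1.6):
            f=least_squares(res,[-.1,.3,0,.35,0,0,.35,0,.25,y],args=(s,)); b.append((f.cost,s,f.x))
    b.sort(key=lambda t:t[0])
    for t in b[:3]: print(t[0],t[1],t[2].round(4),abs(res(t[2],t[1])).max())
    np.savez("kin.npz",s=b[0][1],p=b[0][2])
E
python3 kin.py
```

```text
0.0029204423197683087 (-1, -1, -1, -1) [-0.0981  0.2531  0.0143  0.5514 -0.0285 -0.0315  0.4798 -0.0029  0.3385
  1.4795] 0.029271543384840393
0.002920442319771273 (-1, -1, -1, -1) [-0.0981  0.2531  0.0143  0.5514 -0.0285 -0.0315  0.4798 -0.0029  0.3385
  1.4795] 0.02927155844547008
0.17057054613793676 (-1, -1, 1, -1) [-0.0759  0.0491  0.0087  0.4704  0.0444 -0.0257  0.4698 -0.0318  0.0371
  1.4309] 0.23156758594995616
```

```bash
cat > ik.py <<'E'
import numpy as np
from kin import fk
from scipy.optimize import least_squares
from scipy.spatial.transform import Rotation as R
k=np.load("kin.npz");s,p=k["s"],k["p"]
lo=np.array([-2.96,-.34,-1.41,.24,-1.37,.17,-2.96]);hi=np.array([2.96,2.1,1.46,2.44,4.51,1.92,2.96])
def M(th,az):
    z=[np.sin(th)*np.cos(az),np.sin(th)*np.sin(az),-np.cos(th)];y=[np.sin(az),-np.cos(az),0]
    return R.from_matrix(np.c_[np.cross(y,z),y,z])
def ik(x,T,q0):
    f=lambda q:np.r_[fk(q,s,p)[0]-x,.2*(fk(q,s,p)[1].inv()*T).as_rotvec()]
    return least_squares(f,np.clip(q0,lo+.01,hi-.01),bounds=(lo,hi))
q0=np.array([.06,.2,.03,2.2,-.2,.3,-1.4])
if __name__=="__main__":
    for nm,tip in(("clip",[.560,-.0965,.008]),("pump",[.563,.12,.15]),("pump-4cm",[.523,.12,.15]),("clip-lift",[.56,-.0965,.17])):
        for az in(0,):
            for th in(25,28,31,34,37):
                T=M(np.radians(th),az); best=min((ik(np.array(tip)-T.apply([0,0,.014]),T,q0+[0,0,e,0,0,0,0]) for e in(-.7,0,.7)),key=lambda f:f.cost)
                print(nm,th,"err",np.sqrt(2*best.cost).round(4),best.x.round(2))
E
python3 ik.py
```

```text
clip 25 err 0.0112 [-0.    0.44  0.16  2.3  -1.37  0.17 -0.09]
clip 28 err 0.021 [ 0.04  0.43  0.13  2.3  -1.37  0.17 -0.08]
clip 31 err 0.0308 [ 0.09  0.43  0.08  2.3  -1.37  0.17 -0.07]
clip 34 err 0.0191 [ 1.15  1.1  -1.41  2.38  1.91  0.87 -2.96]
clip 37 err 0.0249 [ 1.18  1.13 -1.41  2.4   1.98  0.86 -2.96]
pump 25 err 0.0 [-0.81  0.2   0.51  2.22  0.02  0.32 -1.92]
pump 28 err 0.0 [-0.92  0.2   0.62  2.26  0.    0.24 -1.91]
pump 31 err 0.0 [-0.86  0.18  0.52  2.3   0.29  0.17 -2.2 ]
pump 34 err 0.0 [-1.36  0.31  1.13  2.33 -1.07  0.17 -0.87]
pump 37 err 0.004 [-1.41  0.34  1.19  2.35 -1.37  0.17 -0.6 ]
pump-4cm 25 err 0.0 [-0.35  0.11 -0.06  2.3   0.42  0.34 -2.34]
pump-4cm 28 err 0.0 [-1.3   0.18  1.    2.33 -0.17  0.24 -1.75]
pump-4cm 31 err 0.0 [-1.1   0.12  0.75  2.37  0.37  0.17 -2.29]
pump-4cm 34 err 0.0 [-1.57  0.3   1.33  2.4  -1.1   0.17 -0.86]
pump-4cm 37 err 0.0105 [-0.93  0.09  0.53  2.41  1.02  0.17 -2.96]
clip-lift 25 err 0.0 [ 0.46  0.14 -0.38  2.22 -0.09  0.36 -1.38]
clip-lift 28 err 0.0 [ 0.5   0.12 -0.4   2.26 -0.17  0.29 -1.3 ]
clip-lift 31 err 0.0 [ 0.63  0.12 -0.53  2.3  -0.22  0.21 -1.24]
clip-lift 34 err 0.0 [ 0.37  0.1  -0.23  2.34 -0.71  0.17 -0.75]
clip-lift 37 err 0.0 [ 0.11  0.09  0.06  2.37 -1.28  0.17 -0.18]
```

```bash
python3 - <<'E'
from ik import *
for nm,tip in(("clip",[.560,-.0965,.008]),("pump",[.563,.12,.15]),("mid",[.56,0,.2]),("far",[.68,-.0965,.008])):
    for az in(-20,0,20):
        for th in(22,34):
            T=M(np.radians(th),np.radians(az)); fs=[]
            for a in(q0,[.1,.4,0,2.4,3.1,.3,1.6],[.1,.4,0,2.3,1.5,.3,0.1],[.1,.4,0,2.3,1.5,.3,-2.8]):
              for e in(-.6,0,.6):
                fs.append(ik(np.array(tip)-T.apply([0,0,.014]),T,np.array(a)+[0,0,e,0,0,0,0]))
            fs.sort(key=lambda f:f.cost); print(nm,az,th,[(round(np.sqrt(2*f.cost),4),f.x.round(2).tolist()) for f in fs[:1]])
E
```

```text
Still running in the background as job /tmp/bash_jobs.1000/1da934b87cec (pid 1315). You'll get a notice when it ends.
```

```bash
cat /tmp/bash_jobs.1000/1da934b87cec/stdout; kill -- -$(cat /tmp/bash_jobs.1000/1da934b87cec/pid); python3 st.py
```

```text
11.9 [ 0.057 -0.043  0.031  2.436 -0.255  0.17  -1.274] [ 0.4791 -0.0901  0.2007] [-0.2  0.8 -0.2] 0.08516117655380219
[[ 0.833 -0.026  0.553]
 [-0.029 -1.    -0.005]
 [ 0.553 -0.012 -0.833]]
```

```bash
cat > t.py <<'E'
from ik import *
import ik,sys,time
def ikf(x,T,q0):
    f=lambda q:np.r_[fk(q,s,p)[0]-x,.2*(fk(q,s,p)[1].inv()*T).as_rotvec()]
    return least_squares(f,np.clip(q0,lo+.01,hi-.01),bounds=(lo,hi),max_nfev=40)
t0=time.time()
for nm,tip in(("clip",[.558,-.0965,.008]),("pump",[.565,.11,.15])):
    for az in(0,25,45):
        T=M(np.radians(33),np.radians(az))
        for j5,j7,j6 in((-1.2,-.3,.3),(.9,-2.6,.3),(3.0,1.6,.3)):
            f=ikf(np.array(tip)-T.apply([0,0,.014]),T,np.array([.1,.4,0,2.3,j5,j6,j7])); print(nm,az,j5,round(np.sqrt(2*f.cost),4),f.x.round(2).tolist(),flush=True)
        if time.time()-t0>150: sys.exit()
E
timeout 170 python3 t.py
```

```text
clip 0 -1.2 0.0375 [0.12, 0.42, 0.05, 2.31, -1.37, 0.17, -0.05]
clip 0 0.9 0.0174 [1.14, 1.08, -1.41, 2.37, 1.87, 0.87, -2.96]
clip 0 3.0 0.0194 [0.14, 0.46, -0.07, 2.4, 3.12, 0.26, 1.66]
clip 25 -1.2 0.0126 [0.75, 0.55, -0.53, 2.3, -1.37, 0.17, 0.55]
clip 25 0.9 0.0 [1.07, 0.74, -0.98, 2.34, 2.01, 0.17, -2.76]
clip 25 3.0 0.0172 [0.66, 0.53, -0.5, 2.37, 3.66, 0.17, 1.74]
clip 45 -1.2 0.0 [0.33, 0.55, 0.09, 2.22, -1.3, 0.62, 0.8]
clip 45 0.9 0.0 [1.12, 0.82, -1.0, 2.22, 0.53, 0.23, -0.91]
clip 45 3.0 0.0274 [0.89, 0.64, -0.66, 2.32, 4.51, 0.17, 1.33]
pump 0 -1.2 0.0 [-1.36, 0.34, 1.19, 2.32, -1.11, 0.24, -0.82]
pump 0 0.9 0.0002 [-0.38, 0.15, 0.0, 2.33, 0.95, 0.19, -2.84]
pump 0 3.0 0.0016 [0.7, 0.5, -1.41, 2.32, 1.49, 0.74, 2.96]
pump 25 -1.2 0.0 [-0.12, 0.15, -0.06, 2.32, -0.99, 0.22, -0.39]
pump 25 0.9 0.0 [0.75, 0.31, -1.1, 2.31, 0.82, 0.17, -2.16]
pump 25 3.0 0.0385 [-0.1, 0.17, -0.2, 2.43, 3.21, 0.17, 1.61]
pump 45 -1.2 0.0 [-0.0, 0.21, -0.05, 2.25, -1.01, 0.48, 0.04]
pump 45 0.9 0.0 [0.71, 0.33, -0.93, 2.24, -0.45, 0.29, -0.51]
pump 45 3.0 0.0358 [0.65, 0.29, -0.84, 2.38, 4.51, 0.17, 0.81]
```

At the clip, a lean along +x is out of reach, but one with azimuth about 40–45° is reachable at both clip and pump. I'll turn the lean azimuth by pulling inward against the reach limit on the robot's right side.

apply_moves --moves '[[[-1.5, 2.5, -3], 0], [[-3, 5, -6], 0], [[-4.6, 8, -9], 0], [[-6.2, 11, -11.5], 0], [[-7.8, 14, -14], 0], [[-9.4, 17, -16.5], 0], [[-11, 20, -19], 0], [[-12.6, 23, -21.5], 0], [[-14.2, 26, -24], 0], [[-15.5, 29, -26], 0]]'

```text
clock: 12.73
tcp_pos: [0.2537, -0.3098, 0.3045]
orientation: [-3.002, 0.043, -0.91]
contact_force: [1.4, -1.1, 0.0]
grip_width: 0.0852
```

```bash
python3 st.py; python3 go.py .05 -.15 .35
```

```text
12.7333 [ 0.941 -0.21   0.188  2.286 -0.642  0.894 -0.101] [ 0.2537 -0.3098  0.3045] [ 1.4 -1.1  0. ] 0.08515037467293213
[[ 0.832 -0.025  0.555]
 [-0.027 -1.    -0.003]
 [ 0.555 -0.012 -0.832]]
tool shift cm [-14.85 -15.53 -15.14] dist 0.263 roll to level y -0.022 lean [ 0.555 -0.003 -0.832]
```

apply_moves --moves '[[[-2.5, 2.5, -2.5], 0], [[-5, 5, -5], 0], [[-7.5, 7.5, -7.5], 0], [[-10, 10, -10], 0], [[-10, 10, -10], 0]]'

```text
clock: 13.15
tcp_pos: [0.1094, -0.4099, 0.3311]
orientation: [3.007, -0.054, 0.908]
contact_force: [-0.0, -0.3, 1.0]
grip_width: 0.0852
```

apply_moves --moves '[[[-12, -48, -7], 0], [[-12, -48, -7], 0], [[-12, -48, -7], 0], [[-12, -48, -7], 0]]'

```text
clock: 13.48
tcp_pos: [0.0788, -0.2674, 0.3273]
orientation: [-2.995, 0.039, -0.903]
contact_force: [-0.0, 1.0, 0.7]
grip_width: 0.0852
```

apply_moves --moves '[[[-12, -48, -7], 0], [[-12, -48, -7], 0], [[-12, -48, -7], 0]]'

```text
clock: 13.73
tcp_pos: [0.0649, -0.244, 0.3332]
orientation: [3.005, -0.029, 0.893]
contact_force: [-0.5, -0.0, 0.6]
grip_width: 0.0853
```

```bash
python3 st.py
```

```text
13.7333 [ 1.724 -0.336  0.055  2.301 -0.566  1.334  0.365] [ 0.0649 -0.244   0.3332] [-0.5 -0.   0.6] 0.08531461760198988
[[ 0.838 -0.02   0.546]
 [-0.016 -1.    -0.012]
 [ 0.546  0.001 -0.838]]
```

apply_moves --moves '[[[3.7, -0.5, -1.4], -0.12], [[7.4, -1, -2.8], -0.24], [[11.1, -1.5, -4.2], -0.36], [[14.8, -2, -5.6], -0.48], [[18.5, -2.5, -7], -0.6], [[22.2, -3, -8.4], -0.72], [[26, -3.5, -9.8], -0.84], [[29.7, -4, -11.2], -0.96], [[33.4, -4.5, -12.6], -1.08], [[37, -5, -14], -1.2]]'

```text
clock: 14.57
tcp_pos: [0.1676, -0.2754, 0.4676]
orientation: [2.775, 0.808, 0.869]
contact_force: [-0.2, -0.4, -0.8]
grip_width: 0.0856
```

```bash
python3 st.py; python3 go.py .36 .15 .78
```

```text
14.5667 [ 1.827 -0.335 -0.269  2.011 -0.683  1.522  0.629] [ 0.1676 -0.2754  0.4676] [-0.2 -0.4 -0.8] 0.08564117371429043
[[ 0.692  0.455  0.56 ]
 [ 0.526 -0.85   0.04 ]
 [ 0.494  0.267 -0.827]]
tool shift cm [ 51.13 -19.06 -13.34] dist 0.562 roll to level y 0.495 lean [ 0.56   0.04  -0.827]
```

apply_moves --moves '[[[4, -1.5, -1], -0.1], [[8, -3, -2], -0.2], [[12, -4.5, -3], -0.3], [[16, -6, -4.2], -0.4], [[20, -7.5, -5.2], -0.5], [[24, -9, -6.2], -0.6], [[28, -10.5, -7.3], -0.6], [[32, -12, -8.4], -0.6], [[36, -13.5, -9.4], -0.6], [[40, -15, -10.4], -0.6]]'

```text
clock: 15.4
tcp_pos: [0.4212, -0.1311, 0.4325]
orientation: [2.331, 1.567, 0.729]
contact_force: [0.6, 0.2, -0.6]
grip_width: 0.0856
```

```bash
python3 st.py; python3 go.py .05 .42 .8
```

```text
15.4 [ 1.013 -0.336 -0.452  2.057 -0.591  1.008  0.389] [ 0.4212 -0.1311  0.4325] [ 0.6  0.2 -0.6] 0.08560472788285185
[[ 0.3    0.796  0.526]
 [ 0.915 -0.396  0.077]
 [ 0.269  0.458 -0.847]]
tool shift cm [ 49.17 -34.52 -46.44] dist 0.759 roll to level y 1.04 lean [ 0.526  0.077 -0.847]
```

apply_moves --moves '[[[3, -2, -3.5], 0], [[6, -4, -7], 0], [[9, -6, -10.5], 0], [[12, -8, -14], 0], [[15, -10, -17], 0], [[18, -12.5, -20], 0], [[21, -15, -23], 0], [[24, -17, -26], 0], [[26.5, -19, -28.5], 0], [[29, -21, -31], 0]]'

```text
clock: 16.23
tcp_pos: [0.4621, 0.0742, 0.4589]
orientation: [2.348, 1.569, 0.697]
contact_force: [1.0, -0.2, -0.1]
grip_width: 0.0855
```

```bash
python3 st.py; python3 go.py -.05 .45 .85
```

```text
16.2333 [ 0.322 -0.336 -0.479  1.988 -0.165  0.92  -0.505] [0.4621 0.0742 0.4589] [ 1.  -0.2 -0.1] 0.0855263276086829
[[ 0.313  0.804  0.506]
 [ 0.914 -0.399  0.068]
 [ 0.257  0.442 -0.86 ]]
tool shift cm [ 28.38 -38.88 -56.99] dist 0.746 roll to level y 1.044 lean [ 0.506  0.068 -0.86 ]
```

```bash
python3 go.py .15 .43 .75
```

```text
tool shift cm [ 30.25 -26.43 -38.4 ] dist 0.556 roll to level y 1.044 lean [ 0.506  0.068 -0.86 ]
```

apply_moves --moves '[[[3, -3, -2], 0], [[6, -6, -4.5], 0], [[9, -9.5, -7.5], 0], [[12, -13, -10.5], 0], [[15, -16.5, -14], 0], [[18, -20, -17.5], 0], [[21, -24, -21.5], 0], [[24, -28, -26], 0], [[27, -33, -32], 0], [[29, -38, -38], 0]]'

```text
clock: 17.07
tcp_pos: [0.2778, 0.3062, 0.5714]
orientation: [2.344, 1.574, 0.698]
contact_force: [1.2, 0.9, 0.2]
grip_width: 0.0857
```

```bash
python3 st.py; python3 go.py .0 .45 .8
```

```text
17.0667 [-0.789 -0.316 -0.404  1.744  0.343  1.419 -1.586] [0.2778 0.3062 0.5714] [1.2 0.9 0.2] 0.08570355760660432
[[ 0.308  0.805  0.507]
 [ 0.916 -0.395  0.07 ]
 [ 0.256  0.443 -0.859]]
tool shift cm [ 10.47 -17.92 -32.71] dist 0.387 roll to level y 1.046 lean [ 0.507  0.07  -0.859]
```

apply_moves --moves '[[[1, -2, -3.5], 0], [[2.2, -4, -7], 0], [[3.4, -6, -10.5], 0], [[4.6, -8, -14], 0], [[5.8, -10, -18], 0], [[7, -12, -22], 0], [[8.5, -15, -26], 0], [[10, -18, -30], 0], [[10.5, -18, -33], 0]]'

```text
clock: 17.82
tcp_pos: [0.0839, 0.3943, 0.7359]
orientation: [2.357, 1.573, 0.704]
contact_force: [0.4, -1.6, 1.4]
grip_width: 0.0855
```

apply_moves --moves '[[[66, 16, -65], 0], [[66, 16, -65], 0], [[66, 16, -65], 0]]'

```text
clock: 18.07
tcp_pos: [0.0862, 0.4064, 0.7798]
orientation: [2.369, 1.568, 0.718]
contact_force: [0.0, -1.3, 0.3]
grip_width: 0.0852
```

apply_moves --moves '[[[66, 16, -65], 0], [[66, 16, -65], 0], [[66, 16, -65], 0]]'

```text
clock: 18.32
tcp_pos: [0.118, 0.4181, 0.823]
orientation: [2.376, 1.58, 0.773]
contact_force: [0.4, -0.5, 0.0]
grip_width: 0.0854
```

```bash
python3 st.py
```

```text
18.3167 [ 0.38  -0.336 -1.409  0.891  0.08   1.915 -1.441] [0.118  0.4181 0.823 ] [ 0.4 -0.5  0. ] 0.08540647734616308
[[ 0.298  0.803  0.515]
 [ 0.9   -0.417  0.129]
 [ 0.319  0.425 -0.847]]
```

apply_moves --moves '[[[55, -20, -60], 0], [[55, -20, -60], 0], [[55, -20, -60], 0]]'

```text
clock: 18.57
tcp_pos: [0.1001, 0.4239, 0.8377]
orientation: [2.376, 1.605, 0.828]
contact_force: [-0.2, 0.9, -0.4]
grip_width: 0.0852
```

apply_moves --moves '[[[55, -20, -60], 0], [[55, -20, -60], 0], [[55, -20, -60], 0]]'

```text
clock: 18.82
tcp_pos: [0.0853, 0.4278, 0.8537]
orientation: [2.377, 1.627, 0.883]
contact_force: [0.6, -0.4, 0.4]
grip_width: 0.0857
```

apply_moves --moves '[[[55, -20, -60], 0], [[55, -20, -60], 0], [[55, -20, -60], 0]]'

```text
clock: 19.07
tcp_pos: [0.0723, 0.4303, 0.8703]
orientation: [2.38, 1.646, 0.939]
contact_force: [-0.4, -0.8, 0.3]
grip_width: 0.085
```

```bash
python3 st.py
```

```text
19.0667 [ 0.313 -0.337 -1.409  0.785  0.078  1.915 -1.488] [0.0723 0.4303 0.8703] [-0.4 -0.8  0.3] 0.08499762885710264
[[ 0.226  0.814  0.536]
 [ 0.875 -0.411  0.255]
 [ 0.428  0.411 -0.805]]
```

apply_moves --moves '[[[45, -40, -60], 0], [[45, -40, -60], 0], [[45, -40, -60], 0]]'

```text
clock: 19.32
tcp_pos: [0.0349, 0.4301, 0.8737]
orientation: [2.383, 1.667, 0.988]
contact_force: [0.3, 0.3, -0.0]
grip_width: 0.0853
```

apply_moves --moves '[[[45, -40, -60], 0], [[45, -40, -60], 0], [[45, -40, -60], 0]]'

```text
clock: 19.57
tcp_pos: [0.0028, 0.4277, 0.8788]
orientation: [2.386, 1.692, 1.035]
contact_force: [-0.0, 1.0, -0.5]
grip_width: 0.0852
```

```bash
python3 st.py;python3 go.py .40 .15 .6; python3 go.py .46 -.05 .3
```

```text
19.5667 [ 0.102 -0.337 -1.409  0.788  0.157  1.915 -1.628] [0.0028 0.4277 0.8788] [-0.   1.  -0.5] 0.08517092798919258
[[ 0.183  0.826  0.534]
 [ 0.851 -0.405  0.334]
 [ 0.492  0.393 -0.777]]
tool shift cm [-30.08  33.06  33.59] dist 0.559 roll to level y 0.675 lean [ 0.534  0.334 -0.777]
tool shift cm [-60.76  34.31  53.42] dist 0.879 roll to level y 0.675 lean [ 0.534  0.334 -0.777]
```

apply_moves --moves '[[[-3, 3.3, 3.4], 0.07], [[-6, 6.6, 6.8], 0.14], [[-9, 9.9, 10.1], 0.21], [[-12, 13.2, 13.5], 0.28], [[-15, 16.5, 16.8], 0.35], [[-18, 19.8, 20.2], 0.42], [[-21, 23.1, 23.5], 0.49], [[-24, 26.4, 26.9], 0.56], [[-27, 29.7, 30.2], 0.63], [[-30, 33, 33.6], 0.675]]'

```text
clock: 20.4
tcp_pos: [0.126, 0.324, 0.8009]
orientation: [-2.656, -1.03, -0.994]
contact_force: [-0.5, -0.0, -0.2]
grip_width: 0.0854
```

```bash
python3 st.py; python3 go.py .47 -.07 .25
```

```text
20.4 [-1.297 -0.336 -0.382  1.296  0.496  1.802 -2.306] [0.126  0.324  0.8009] [-0.5 -0.  -0.2] 0.08535022618985658
[[ 0.552  0.64   0.535]
 [ 0.558 -0.76   0.333]
 [ 0.62   0.115 -0.776]]
tool shift cm [-37.16  45.64  48.03] dist 0.76 roll to level y 0.183 lean [ 0.535  0.333 -0.776]
```

apply_moves --moves '[[[-2, 2.5, 2.6], 0.04], [[-4, 5, 5.2], 0.08], [[-6, 7.5, 7.8], 0.12], [[-8, 10, 10.4], 0.183], [[-10, 12.5, 13], 0.183], [[-12, 15, 15.6], 0.183], [[-14, 17.5, 18.2], 0.183], [[-16, 20, 20.8], 0.183], [[-18, 22.5, 23.4], 0.183], [[-20, 25, 26], 0.183]]'

```text
clock: 21.23
tcp_pos: [0.1967, 0.3818, 0.6297]
orientation: [-2.735, -0.826, -0.907]
contact_force: [4.4, -0.6, 0.8]
grip_width: 0.0852
```

```bash
python3 st.py; python3 go.py .47 -.07 .25
```

```text
21.2333 [-1.333 -0.333 -0.223  1.681  0.461  1.446 -2.518] [0.1967 0.3818 0.6297] [ 4.4 -0.6  0.8] 0.08524157875395226
[[ 0.667  0.544  0.51 ]
 [ 0.457 -0.838  0.297]
 [ 0.589  0.035 -0.807]]
tool shift cm [-24.79  51.43  31.15] dist 0.65 roll to level y 0.059 lean [ 0.51   0.297 -0.807]
```

apply_moves --moves '[[[-0.5, 3.3, 2.6], 0.03], [[-1, 6.6, 5.1], 0.06], [[-1.5, 9.9, 7.7], 0.06], [[-2, 13.2, 10.2], 0.06], [[-2.5, 16.5, 12.8], 0.06], [[-3, 19.8, 15.3], 0.06], [[-3.5, 23.1, 17.9], 0.06], [[-4, 26.4, 20.4], 0.06], [[-4.5, 29.7, 21.5], 0.06], [[-6, 33, 22.5], 0.06]]'

```text
clock: 22.07
tcp_pos: [0.3502, 0.3309, 0.5164]
orientation: [-2.749, -0.725, -0.889]
contact_force: [-0.6, 1.1, 0.7]
grip_width: 0.0852
```

```bash
python3 st.py; python3 go.py .47 -.07 .25;python3 go.py .50 -.13 .10
```

```text
22.0667 [-0.768 -0.335 -0.236  1.922  0.242  0.996 -2.143] [0.3502 0.3309 0.5164] [-0.6  1.1  0.7] 0.08516328748262691
[[ 0.705  0.495  0.508]
 [ 0.398 -0.869  0.294]
 [ 0.586 -0.005 -0.81 ]]
tool shift cm [-23.13  40.89  15.89] dist 0.496 roll to level y -0.008 lean [ 0.508  0.294 -0.81 ]
tool shift cm [-32.2   47.67  27.8 ] dist 0.639 roll to level y -0.008 lean [ 0.508  0.294 -0.81 ]
```

apply_moves --moves '[[[-1.4, 4, 1], 0], [[-2.8, 8, 2], 0], [[-4.2, 12, 3], 0], [[-5.6, 16, 4], 0], [[-7, 20, 5], 0], [[-8.5, 24, 6], 0], [[-11, 27, 8], 0], [[-13.5, 30, 10], 0], [[-16, 33, 12], 0], [[-18.5, 36, 14], 0]]'

```text
clock: 22.9
tcp_pos: [0.458, 0.0384, 0.3436]
orientation: [-2.756, -0.715, -0.9]
contact_force: [1.5, 0.1, 0.3]
grip_width: 0.0851
```

```bash
python3 st.py; python3 go.py .47 -.12 .17;python3 go.py .50 -.13 .10
```

```text
22.9 [-0.042 -0.281  0.022  2.268 -0.474  0.636 -0.772] [0.458  0.0384 0.3436] [1.5 0.1 0.3] 0.0850627430941509
[[ 0.705  0.486  0.516]
 [ 0.392 -0.874  0.287]
 [ 0.59   0.    -0.807]]
tool shift cm [-15.62  14.42  10.09] dist 0.235 roll to level y 0.0 lean [ 0.516  0.287 -0.807]
tool shift cm [-18.03  16.75  17.  ] dist 0.299 roll to level y 0.0 lean [ 0.516  0.287 -0.807]
```

apply_moves --moves '[[[-2.3, 2.4, 1.8], 0], [[-4.7, 4.8, 3.6], 0], [[-7, 7.2, 5.4], 0], [[-9.4, 9.6, 7.2], 0], [[-11.7, 12, 9], 0], [[-14, 14, 11], 0], [[-16.5, 15.5, 13], 0], [[-16.5, 15.5, 13], 0]]'

```text
clock: 23.57
tcp_pos: [0.4845, -0.1208, 0.1407]
orientation: [-2.752, -0.727, -0.896]
contact_force: [24.4, -1.6, 10.8]
grip_width: 0.0857
```

```bash
python3 st.py; python3 - <<'E'
from bench import imaging
import pickle,cv2
from h import *
f=imaging.grab_frame("wrist"); pickle.dump(f,open("w1.pkl","wb")); im=f["frame"].copy()
print(proj(f,[.582,-.0965,.013]),proj(f,[.5615,-.097,.013]))
cv2.imwrite("pics/w1.png",im)
E
```

```text
23.5667 [ 0.052  0.249  0.452  2.373 -1.367  0.636  0.61 ] [ 0.4845 -0.1208  0.1407] [24.4 -1.6 10.8] 0.08566965037716831
[[ 0.703  0.494  0.512]
 [ 0.4   -0.869  0.29 ]
 [ 0.588  0.001 -0.809]]
[281.41174049 165.90911061] [273.09037901 180.91473091]
```

View pics/w1.png

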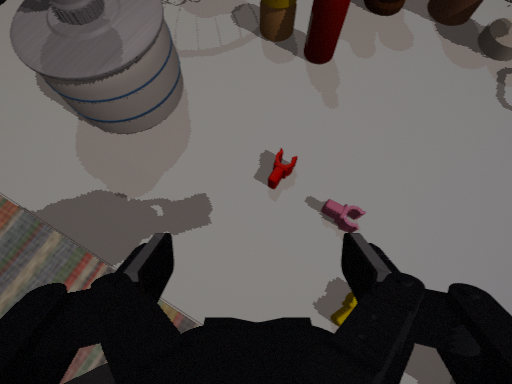

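```bash
python3 st.py; python3 - <<'E'
import pickle,cv2
from h import *
f=pickle.load(open("w1.pkl","rb")); im=cv2.resize(f["frame"],None,fx=4,fy=4,interpolation=cv2.INTER_CUBIC)
h=cv2.cvtColor(im,cv2.COLOR_BGR2HSV); m=(((h[...,0]<8)|(h[...,0]>172))&(h[...,1]>190)&(h[...,2]>60)); 
m[:130*4]=0; m[200*4:]=0; m[:,:255*4]=0; m[:,305*4:]=0
ys,xs=np.nonzero(m); print(len(xs),(xs.min()/4,xs.max()/4,ys.min()/4,ys.max()/4))
U=np.c_[xs,ys]/4-.375
P=np.array([plane(f,u,.013)[:2] for u in U[::11]]); c=P.mean(0); w,v=np.linalg.eigh(np.cov((P-c).T)); a=v[:,1]*np.sign(v[0,1]); b=np.array([-a[1],a[0]])
t=(P-c)@a; s=(P-c)@b; print(c,"yaw",np.degrees(np.arctan2(a[1],a[0])),"t",t.min(),t.max(),"s",s.min(),s.max())
for k in np.arange(t.min(),t.max(),.005):
    q=(t>=k)&(t<k+.005); print(round(k,4),s[q].min().round(4),s[q].max().round(4))
E
```

```text
23.6167 [ 0.066  0.26   0.448  2.374 -1.36   0.634  0.62 ] [ 0.4794 -0.1255  0.1335] [-1.1 -1.9 -3.8] 0.08570773187052898
[[ 0.709  0.497  0.501]
 [ 0.407 -0.868  0.286]
 [ 0.576  0.001 -0.817]]
6344 (np.float64(268.5), np.float64(296.75), np.float64(148.75), np.float64(188.5))
[ 0.5784554  -0.09722122] yaw 3.974055218960945 t -0.023767652599731133 0.023475426216960738 s -0.011627791495653792 0.011377084874110497
-0.0238 -0.0038 -0.0005
-0.0188 -0.0037 0.0071
-0.0138 -0.005 0.0075
-0.0088 -0.0088 0.0072
-0.0038 -0.0111 0.0072
0.0012 -0.0116 0.0095
0.0062 -0.0111 0.0106
0.0112 -0.0112 0.0114
0.0162 -0.0105 0.011
0.0212 0.0093 0.01
```

```bash
python3 go.py .5305 -.118 .061;python3 go.py .5555 -.1038 .0204
```

```text
tool shift cm [-0.25  1.88  8.69] dist 0.089 roll to level y 0.002 lean [ 0.501  0.286 -0.817]
tool shift cm [-0.25  1.88 13.67] dist 0.138 roll to level y 0.002 lean [ 0.501  0.286 -0.817]
```

apply_moves --moves '[[[0, 0.6, 2.2], 0], [[-0.1, 1.2, 4.4], 0], [[-0.2, 1.9, 6.6], 0], [[-0.2, 1.9, 8.7], 0], [[-0.2, 1.9, 8.7], 0], [[-0.2, 1.9, 8.7], 0]]' --claw 0.55

```text
clock: 24.12
tcp_pos: [0.5368, -0.1121, 0.0701]
orientation: [-2.752, -0.719, -0.896]
contact_force: [-0.3, 0.2, -2.2]
grip_width: 0.0472
```

```bash
python3 st.py; python3 - <<'E'
from bench import imaging
import pickle,cv2
from h import *
f=imaging.grab_frame("wrist"); pickle.dump(f,open("w2.pkl","wb")); im=f["frame"].copy()
cv2.imwrite("pics/w2.png",im)
print(proj(f,[.586,-.0965,.026]),proj(f,[.5655,-.098,.026]))
E
python3 go.py .5555 -.1038 .0204
```

```text
24.1167 [ 0.894  0.508 -0.612  2.265 -1.358  0.21   0.655] [ 0.5368 -0.1121  0.0701] [-0.3  0.2 -2.2] 0.04722476504056825
[[ 0.705  0.49   0.513]
 [ 0.394 -0.872  0.291]
 [ 0.59  -0.003 -0.808]]
[270.7644687 176.0317117] [259.8003569 198.4616679]
tool shift cm [-1.72  0.21  5.15] dist 0.054 roll to level y -0.009 lean [ 0.519  0.296 -0.802]
```

View pics/w2.png

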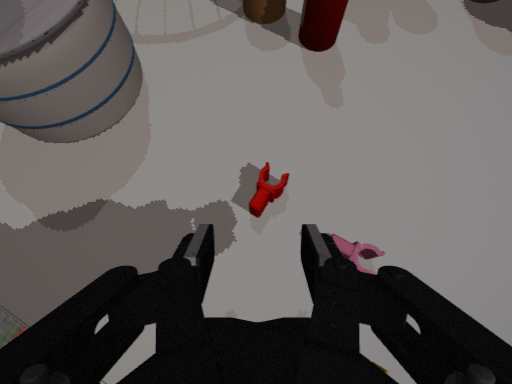

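The clip is central between the fingers: bore at about (271,182), tab at (258,205). The pink one at (355,250) is just outside the right finger. Going in.

apply_moves --moves '[[[-1, 0.1, 1.2], 0], [[-1.7, 0.2, 2.5], 0], [[-1.7, 0.2, 3.8], 0], [[-1.7, 0.2, 5], 0], [[-1.7, 0.2, 5.1], 0], [[-1.7, 0.2, 5.1], 0]]'

```text
clock: 24.67
tcp_pos: [0.5564, -0.1163, 0.0316]
orientation: [-2.739, -0.729, -0.866]
contact_force: [-0.1, -1.0, -0.5]
grip_width: 0.047
```

```bash
python3 st.py; python3 go.py .5555 -.1038 .0204
```

```text
24.6667 [ 0.875  0.62  -0.604  2.211 -1.366  0.171  0.708] [ 0.5564 -0.1163  0.0316] [-0.1 -1.  -0.5] 0.04695652215572949
[[ 0.711  0.503  0.492]
 [ 0.399 -0.864  0.306]
 [ 0.579 -0.021 -0.815]]
tool shift cm [-0.21 -1.1   1.25] dist 0.017 roll to level y -0.036 lean [ 0.492  0.306 -0.815]
```

apply_moves --moves '[[[-0.2, -1.1, 0.6], -0.036], [[-0.2, -1.1, 1.2], -0.036], [[-0.2, -1.1, 1.2], -0.036]]'

```text
clock: 24.92
tcp_pos: [0.5576, -0.109, 0.0271]
orientation: [-2.727, -0.783, -0.86]
contact_force: [0.3, 0.2, -0.7]
grip_width: 0.0468
```

```bash
python3 st.py; python3 go.py .5555 -.1038 .0204
```

```text
24.9167 [ 0.854  0.627 -0.596  2.209 -1.366  0.17   0.735] [ 0.5576 -0.109   0.0271] [ 0.3  0.2 -0.7] 0.04681644416612399
[[ 0.695  0.533  0.483]
 [ 0.431 -0.846  0.314]
 [ 0.576 -0.01  -0.818]]
tool shift cm [-0.3  -0.55  0.61] dist 0.009 roll to level y -0.017 lean [ 0.483  0.314 -0.818]
```

apply_moves --moves '[[[-0.3, -0.6, 0.6], -0.017], [[-0.3, -0.6, 0.6], -0.017], [[-0.3, -0.6, 0.6], -0.017]]'

```text
clock: 25.17
tcp_pos: [0.5558, -0.1067, 0.0236]
orientation: [-2.721, -0.808, -0.855]
contact_force: [-0.4, -0.4, 0.9]
grip_width: 0.0473
```

```bash
python3 st.py; python3 go.py .5555 -.1038 .0204
```

```text
25.1667 [ 0.85   0.633 -0.594  2.21  -1.366  0.17   0.753] [ 0.5558 -0.1067  0.0236] [-0.4 -0.4  0.9] 0.04726083067483449
[[ 0.688  0.547  0.477]
 [ 0.446 -0.837  0.318]
 [ 0.573 -0.006 -0.819]]
tool shift cm [-0.08 -0.26  0.34] dist 0.004 roll to level y -0.01 lean [ 0.477  0.318 -0.819]
```

apply_moves --moves '[[[-0.1, -0.3, 0.3], -0.01], [[-0.1, -0.3, 0.3], -0.01], [[-0.1, -0.3, 0.3], -0.01], [[-0.1, -0.3, 0.3], -0.01], [[-0.1, -0.3, 0.3], -0.01], [[-0.1, -0.3, 0.3], -0.01]]' --claw 0 --grip_force 40

```text
clock: 25.67
tcp_pos: [0.5556, -0.1051, 0.0222]
orientation: [-2.718, -0.823, -0.854]
contact_force: [0.2, -0.0, -0.4]
grip_width: 0.0002
```

```bash
python3 st.py; python3 - <<'E'
from bench import imaging
import cv2
f=imaging.grab_frame("wrist"); cv2.imwrite("pics/w3.png",cv2.resize(f["frame"][100:292,130:386],(768,576)))
E
```

```text
25.6667 [ 0.846  0.635 -0.592  2.21  -1.366  0.17   0.762] [ 0.5556 -0.1051  0.0222] [ 0.2 -0.  -0.4] 0.0002214912048203026
[[ 0.683  0.556  0.475]
 [ 0.454 -0.831  0.32 ]
 [ 0.572 -0.002 -0.82 ]]
```

View pics/w3.png

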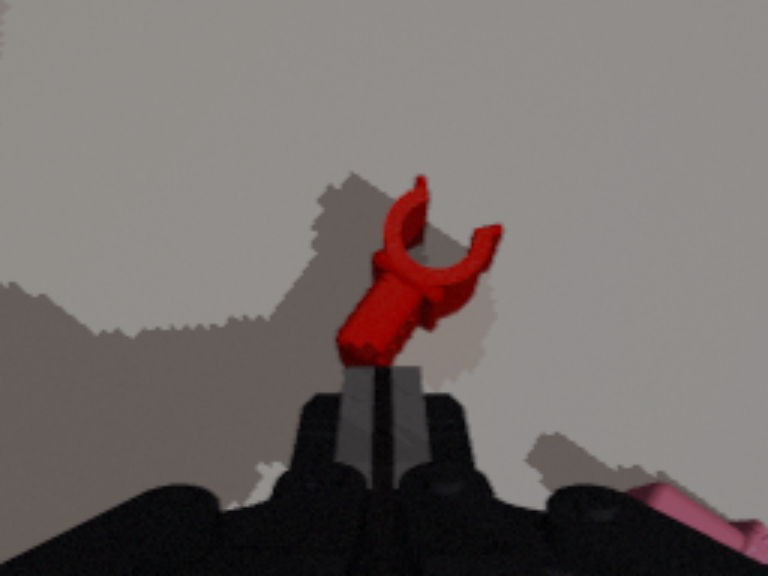

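The fingers closed just short of the tab: tab end at (365,350) in the crop, fingertips at (380,368). I'll open, go about 11 mm further forward and close again.

apply_moves --moves '[[[0, 0, 0], 0], [[0, 0, 0], 0], [[0, 0, 0], 0], [[0.5, 0, 0.3], 0], [[0.9, 0, 0.6], 0], [[1, 0, 0.7], 0], [[1, 0, 0.7], 0]]' --claw 0.5

```text
clock: 26.3
tcp_pos: [0.5667, -0.098, 0.023]
orientation: [-2.716, -0.825, -0.853]
contact_force: [-0.1, 0.5, 0.2]
grip_width: 0.0429
```

```bash
python3 st.py; python3 go.py .5651 -.0987 .022
```

```text
26.3 [ 0.81   0.636 -0.578  2.195 -1.366  0.17   0.74 ] [ 0.5667 -0.098   0.023 ] [-0.1  0.5  0.2] 0.042901818662308334
[[ 0.682  0.557  0.474]
 [ 0.455 -0.83   0.321]
 [ 0.572 -0.003 -0.82 ]]
tool shift cm [-0.2  -0.03 -0.02] dist 0.002 roll to level y -0.005 lean [ 0.474  0.321 -0.82 ]
```

apply_moves --moves '[[[0, 0, 0], 0], [[0, 0, 0], 0], [[0, 0, 0], 0], [[0, 0, 0], 0], [[0, 0, 0], 0], [[0, 0, 0], 0]]' --claw 0 --grip_force 60

```text
clock: 26.8
tcp_pos: [0.5659, -0.0988, 0.0227]
orientation: [-2.717, -0.824, -0.852]
contact_force: [-0.5, -0.5, 0.3]
grip_width: -0.0003
```

```bash
python3 st.py; python3 - <<'E'
from bench import imaging
import cv2,pickle
f=imaging.grab_frame("wrist"); pickle.dump(f,open("w4.pkl","wb")); cv2.imwrite("pics/w4.png",cv2.resize(f["frame"][100:292,130:386],(768,576)))
E
```

```text
26.8 [ 0.812  0.636 -0.578  2.196 -1.366  0.17   0.741] [ 0.5659 -0.0988  0.0227] [-0.5 -0.5  0.3] -0.0002885453811900138
[[ 0.683  0.556  0.474]
 [ 0.455 -0.831  0.32 ]
 [ 0.572 -0.003 -0.82 ]]
```

View pics/w4.png

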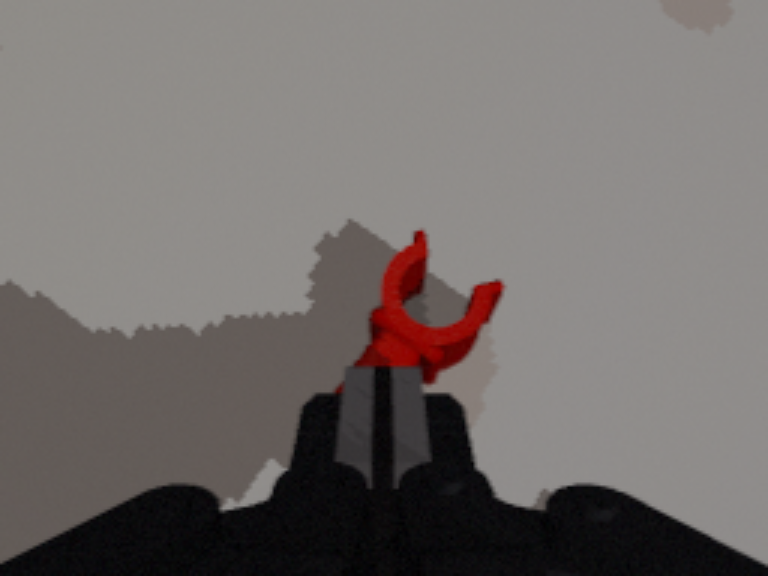

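```bash
python3 - <<'E'
import pickle
from h import *
from bench import r
from scipy.spatial.transform import Rotation as R
f=pickle.load(open("w4.pkl","rb"));g=pickle.load(open("w2.pkl","rb"));o=r.get_obs();M=R.from_rotvec(o["orientation"]).as_matrix()
for d in(0,.014): print(d,proj(f,o["tcp_pos"]+M@[0,0,d]),(o["tcp_pos"]+M@[0,0,d]).round(4))
cp=lambda u,v:(u/3+130,v/3+100)
for n,u in(("bore",cp(435,295)),("lipL",cp(420,235)),("lipR",cp(499,285)),("tip",cp(381,367))): print(n,u,[plane(f,u,z)[:2].round(4).tolist() for z in(0,.026)])
print("w2 bore",plane(g,(271.5,183),.026),plane(g,(267,165),.026),plane(g,(288,176),.026))
print(M.T@(f["T"][:3,3]-o["tcp_pos"]),(M.T@f["T"][:3,:3]).round(3).tolist(),f["T"][:3,3])
E
```

```text
0 [257.40604639 227.43570594] [ 0.5659 -0.0988  0.0227]
0.014 [257.40828329 218.27336189] [ 0.5725 -0.0943  0.0112]
bore (275.0, 198.33333333333331) [[0.5929, -0.0952], [0.5856, -0.0981]]
lipL (270.0, 178.33333333333331) [[0.6033, -0.0843], [0.5946, -0.0888]]
lipR (296.33333333333337, 195.0) [[0.6031, -0.1061], [0.5944, -0.1076]]
tip (257.0, 222.33333333333331) [[0.5721, -0.0942], [0.5677, -0.0973]]
w2 bore [ 0.58109052 -0.09980847  0.026     ] [ 0.59293936 -0.08931543  0.026     ] [ 0.5926816  -0.10838221  0.026     ]
[ 6.87500427e-02  4.52617236e-05 -1.53259364e-01] [[-0.001, 0.961, 0.275], [1.0, 0.0, 0.001], [0.001, 0.275, -0.961]] [ 0.54024642 -0.11664103  0.18772656]
```

The fingers shut above the tab: they hide it in view, with no force. From the image, the tips sit higher than the pose suggests. I'll open, lower in small steps and watch the force.

apply_moves --moves '[[[0, 0, 0], 0], [[0, 0, 0], 0], [[0, 0, 0], 0], [[-0.2, 0, 0.25], 0], [[-0.35, 0, 0.5], 0], [[-0.35, 0, 0.5], 0]]' --claw 0.4

```text
clock: 27.35
tcp_pos: [0.5664, -0.1002, 0.0176]
orientation: [-2.715, -0.824, -0.847]
contact_force: [0.3, -0.7, -0.2]
grip_width: 0.0342
```

```bash
python3 st.py; python3 - <<'E'
from bench import imaging
import cv2
f=imaging.grab_frame("wrist"); s=imaging.grab_frame("side")
a=cv2.resize(f["frame"][130:290,150:363],(400,300)); b=cv2.resize(s["frame"][190:280,200:320],(400,300),interpolation=cv2.INTER_CUBIC)
cv2.imwrite("pics/w5.png",np.hstack([a,b])) if 0 else None
import numpy as np
cv2.imwrite("pics/w5.png",np.hstack([a,b]))
E
```

```text
27.35 [ 0.811  0.648 -0.573  2.191 -1.366  0.17   0.748] [ 0.5664 -0.1002  0.0176] [ 0.3 -0.7 -0.2] 0.03419059340773206
[[ 0.684  0.557  0.471]
 [ 0.455 -0.83   0.322]
 [ 0.57  -0.007 -0.821]]
```

View pics/w5.png

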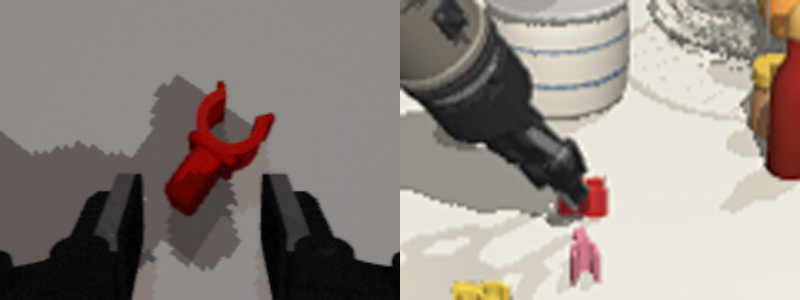

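apply_moves --moves '[[[0, 0, 0], 0], [[0, 0, 0], 0], [[0, 0, 0], 0], [[0, 0, 0], 0], [[0, 0, 0], 0]]' --claw 0 --grip_force 60

```text
clock: 27.87
tcp_pos: [0.5665, -0.1, 0.0182]
orientation: [-2.715, -0.825, -0.848]
contact_force: [0.7, 0.2, 0.6]
grip_width: 0.0001
```

```bash
python3 st.py
```

```text
27.8667 [ 0.811  0.647 -0.574  2.191 -1.366  0.17   0.747] [ 0.5665 -0.1     0.0182] [0.7 0.2 0.6] 0.00013272288306412618
[[ 0.683  0.558  0.471]
 [ 0.455 -0.83   0.322]
 [ 0.571 -0.006 -0.821]]
```

apply_moves --moves '[[[0, 0, 0], 0], [[0, -0.1, 0], 0], [[0, -0.3, 0], 0], [[-0.2, -0.3, 0.4], 0], [[-0.35, -0.3, 0.8], 0], [[-0.5, -0.3, 1.2], 0], [[-0.5, -0.3, 1.6], 0], [[-0.5, -0.3, 1.6], 0]]' --claw 0.4

```text
clock: 28.53
tcp_pos: [0.5712, -0.0987, 0.0062]
orientation: [-2.709, -0.827, -0.835]
contact_force: [0.5, -0.0, -0.7]
grip_width: 0.0343
```

```bash
python3 st.py
```

```text
28.5333 [ 0.793  0.674 -0.559  2.175 -1.366  0.17   0.754] [ 0.5712 -0.0987  0.0062] [ 0.5 -0.  -0.7] 0.03428045587310228
[[ 0.686  0.563  0.461]
 [ 0.456 -0.827  0.329]
 [ 0.567 -0.015 -0.824]]
```

apply_moves --moves '[[[0, 0, 0], 0], [[0, 0, 0], 0], [[0, 0, 0], 0], [[0, 0, 0], 0], [[0, 0, 0], 0]]' --claw 0 --grip_force 60

```text
clock: 28.95
tcp_pos: [0.5708, -0.0988, 0.0069]
orientation: [-2.709, -0.828, -0.835]
contact_force: [0.3, 0.6, 0.1]
grip_width: 0.0072
```

```bash
python3 st.py; python3 - <<'E'
from bench import imaging
import cv2,numpy as np,pickle
f=imaging.grab_frame("wrist"); s=imaging.grab_frame("side"); pickle.dump((f,s),open("w6.pkl","wb"))
a=cv2.resize(f["frame"][130:290,150:363],(400,300)); b=cv2.resize(s["frame"][190:280,200:320],(400,300),interpolation=cv2.INTER_CUBIC)
cv2.imwrite("pics/w6.png",np.hstack([a,b]))
E
```

```text
28.95 [ 0.794  0.673 -0.559  2.176 -1.366  0.17   0.754] [ 0.5708 -0.0988  0.0069] [0.3 0.6 0.1] 0.0071961137616194625
[[ 0.686  0.563  0.462]
 [ 0.457 -0.827  0.329]
 [ 0.567 -0.015 -0.824]]
```

View pics/w6.png

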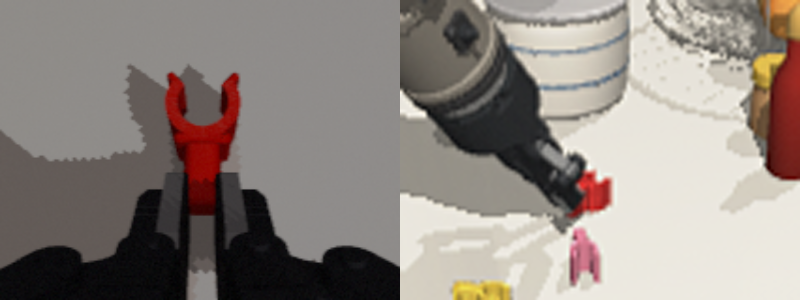

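Gripped: the wrist view shows the tab between the pads and the clip lined up with the tool. Next: lift, and work out the rod position and the clip's place in the hand.

apply_moves --moves '[[[0.8, 0, -1.2], 0], [[2, 0, -3], 0], [[3.6, 0, -5.2], 0], [[5.4, 0, -8], 0], [[7, 0, -11], 0], [[8.5, 0, -13], 0], [[9.2, 0, -14], 0], [[9.2, 0, -14], 0]]'

```text
clock: 29.72
tcp_pos: [0.5711, -0.1032, 0.1779]
orientation: [-2.71, -0.831, -0.842]
contact_force: [0.3, 0.3, -0.3]
grip_width: 0.0073
```

```bash
python3 st.py; python3 - <<'E'
import pickle,cv2
from h import *
from bench import imaging
f,s=pickle.load(open("w6.pkl","rb")); d=pickle.load(open("f0.pkl","rb"))
L=plane(f,(243.2,171.5),.026);Rr=plane(f,(273.5,171.5),.026);B=plane(f,(258.1,193.9),.026)
print("lips",L,Rr,np.linalg.norm(L-Rr),"bore",B)
print("knob",tri([d["top"],d["side"]],[np.array((225.5,195.5)),np.array((246.5,160.5))]))
g=imaging.grab_frame("wrist"); t=imaging.grab_frame("side"); pickle.dump((g,t),open("w7.pkl","wb"))
a=cv2.resize(g["frame"],(400,300)); b=cv2.resize(t["frame"][130:235,190:330],(400,300),interpolation=cv2.INTER_CUBIC)
cv2.imwrite("pics/w7.png",np.hstack([a,b]))
E
```

```text
29.7167 [ 0.49   0.282 -0.17   2.129 -0.928  0.553  0.124] [ 0.5711 -0.1032  0.1779] [ 0.3  0.3 -0.3] 0.007255934130955051
[[ 0.682  0.563  0.466]
 [ 0.459 -0.826  0.327]
 [ 0.569 -0.009 -0.822]]
lips [ 0.58940108 -0.07693272  0.026     ] [ 0.59872364 -0.09080881  0.026     ] 0.016716941763057443 bore [ 0.58330056 -0.09102514  0.026     ]
knob (array([0.58656781, 0.1226056 , 0.19112392]), [np.float64(0.37450338646258075), np.float64(0.37816975661744545)])
```

View pics/w7.png

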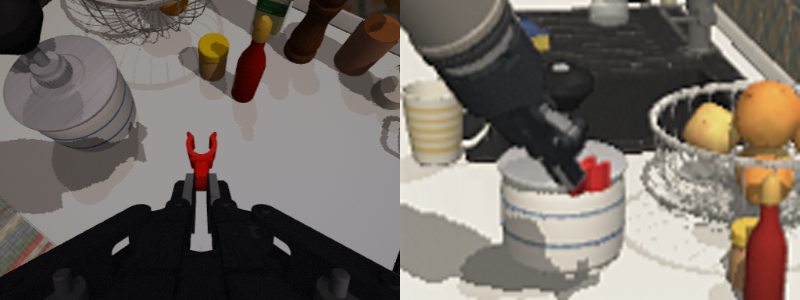

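The tips sit at least 17 mm further back than stated: they missed at TCP z 18 mm and caught at 7 mm. That leaves only the tab's upper corner held, with almost no clearance under the knob rim. I'll put the clip back, regrip 9 mm lower and check.

apply_moves --moves '[[[-1.7, 0, 2.6], 0], [[-3.4, 0, 5.2], 0], [[-5.1, 0, 7.8], 0], [[-6.8, 0, 10.4], 0], [[-8.2, 0, 12.6], 0], [[-9.1, 0, 13.9], 0], [[-9.2, 0, 14], 0], [[-9.2, 0, 14], 0]]'

```text
clock: 30.48
tcp_pos: [0.5691, -0.0988, 0.0046]
orientation: [-2.709, -0.823, -0.83]
contact_force: [-0.3, 0.1, -0.5]
grip_width: 0.0071
```

apply_moves --moves '[[[0, 0, 0], 0], [[0, 0, 0], 0], [[0, 0, 0], 0], [[-0.25, 0, 0.4], 0], [[-0.5, 0, 0.75], 0], [[-0.5, 0, 0.75], 0]]' --claw 0.35

```text
clock: 30.98
tcp_pos: [0.5719, -0.1009, -0.0004]
orientation: [-2.707, -0.83, -0.829]
contact_force: [-0.7, -0.3, 0.3]
grip_width: 0.03
```

```bash
python3 st.py
```

```text
30.9833 [ 0.792  0.689 -0.552  2.168 -1.366  0.169  0.764] [ 5.719e-01 -1.009e-01 -4.000e-04] [-0.7 -0.3  0.3] 0.02997617007752268
[[ 0.687  0.565  0.457]
 [ 0.458 -0.825  0.331]
 [ 0.564 -0.018 -0.825]]
```

apply_moves --moves '[[[-0.2, -0.1, 0.3], -0.03], [[-0.2, -0.1, 0.3], -0.03]]'

```text
clock: 31.15
tcp_pos: [0.5716, -0.1007, -0.003]
orientation: [-2.699, -0.874, -0.832]
contact_force: [0.9, -0.0, -0.3]
grip_width: 0.0297
```

apply_moves --moves '[[[0, 0, 0], 0], [[0, 0, 0], 0], [[0, 0, 0], 0], [[0, 0, 0], 0], [[0, 0, 0], 0]]' --claw 0 --grip_force 80

```text
clock: 31.57
tcp_pos: [0.5717, -0.1005, -0.0025]
orientation: [-2.698, -0.872, -0.833]
contact_force: [-2.7, -0.8, 3.1]
grip_width: 0.0072
```

```bash
python3 st.py; python3 - <<'E'
from bench import imaging
import cv2,pickle
from h import *
f=imaging.grab_frame("wrist"); pickle.dump(f,open("w8.pkl","wb"))
im=cv2.resize(f["frame"],None,fx=4,fy=4,interpolation=cv2.INTER_CUBIC)
h=cv2.cvtColor(im,cv2.COLOR_BGR2HSV); m=(((h[...,0]<8)|(h[...,0]>172))&(h[...,1]>190)&(h[...,2]>60)); m[:150*4]=0;m[240*4:]=0;m[:,:225*4]=0;m[:,290*4:]=0
ys,xs=np.nonzero(m); print(xs.min()/4,xs.max()/4,ys.min()/4,ys.max()/4)
for k in range(int(ys.min()),int(ys.max()),12):
    q=np.sort(xs[ys==k]); br=np.nonzero(np.diff(q)>3)[0]; print(k/4,q[0]/4,[(q[b]/4,q[b+1]/4) for b in br],q[-1]/4)
E
```

```text
31.5667 [ 0.792  0.694 -0.552  2.167 -1.366  0.17   0.797] [ 0.5717 -0.1005 -0.0025] [-2.7 -0.8  3.1] 0.00718655633688357
[[ 0.67   0.586  0.456]
 [ 0.482 -0.81   0.334]
 [ 0.565 -0.004 -0.825]]
236.0 277.0 164.5 239.5
164.5 273.75 [] 274.75
167.5 237.0 [(np.float64(241.5), np.float64(271.0))] 275.75
170.5 237.75 [(np.float64(244.5), np.float64(268.5))] 275.5
173.5 237.5 [(np.float64(245.5), np.float64(268.25))] 275.75
176.5 236.25 [(np.float64(245.75), np.float64(269.75))] 276.75
179.5 236.0 [(np.float64(246.25), np.float64(270.5))] 277.0
182.5 236.0 [(np.float64(246.5), np.float64(270.5))] 277.0
185.5 236.25 [(np.float64(245.75), np.float64(269.5))] 276.75
188.5 237.0 [(np.float64(245.25), np.float64(268.25))] 276.0
191.5 238.0 [(np.float64(246.5), np.float64(266.5))] 275.25
194.5 240.0 [(np.float64(253.0), np.float64(260.5))] 274.5
197.5 243.0 [] 274.25
200.5 240.25 [] 273.5
203.5 241.25 [] 272.25
206.5 246.5 [] 271.75
209.5 247.25 [] 271.25
212.5 247.25 [] 270.25
215.5 247.25 [] 267.25
218.5 247.5 [] 266.75
221.5 246.75 [] 267.5
224.5 247.75 [] 267.0
227.5 247.0 [] 268.25
230.5 247.75 [] 267.25
233.5 249.75 [] 265.0
236.5 250.5 [] 264.5
```

apply_moves --moves '[[[1.5, 0, -2.2], 0], [[3.6, 0, -5.2], 0], [[6, 0, -8.7], 0], [[8, -1.5, -11.6], 0], [[9, -4.5, -11], 0], [[10, -7.5, -10.2], 0], [[11.2, -10.5, -9.4], 0], [[12.4, -13.5, -8.6], 0], [[13.6, -16, -7.7], 0], [[14.4, -17.2, -7.1], 0]]'

```text
clock: 32.45
tcp_pos: [0.533, 0.0885, 0.1379]
orientation: [-2.695, -0.878, -0.831]
contact_force: [-0.3, 1.0, -0.6]
grip_width: 0.0075
```

apply_moves --moves '[[[0, 0, 0], 0], [[0, 0, 0], 0]]'

```text
clock: 32.62
tcp_pos: [0.5346, 0.0854, 0.1378]
orientation: [-2.697, -0.875, -0.832]
contact_force: [-0.8, -0.3, -0.7]
grip_width: 0.0077
```

```bash
python3 st.py; python3 go.py .5349 .0844 .139; python3 - <<'E'
from bench import imaging
import cv2,pickle,numpy as np
from h import *
f=imaging.grab_frame("wrist"); s=imaging.grab_frame("side"); pickle.dump((f,s),open("w9.pkl","wb"))
a=cv2.resize(f["frame"][60:252,130:386],(532,400)); b=cv2.resize(s["frame"][140:220,205:285],(266,266),interpolation=cv2.INTER_CUBIC)
b=np.vstack([b,np.zeros((134,266,3),np.uint8)])
cv2.imwrite("pics/w9.png",np.hstack([a,b]))
print("rod top/bottom of gap",proj(f,[.586,.122,.169]),proj(f,[.586,.122,.139]),"bore",proj(f,[.55,.0954,.167]))
E
```

```text
32.6167 [ 0.278  0.255 -0.409  2.321 -1.268  0.204  0.173] [0.5346 0.0854 0.1378] [-0.8 -0.3 -0.7] 0.0076885508071014505
[[ 0.669  0.588  0.455]
 [ 0.484 -0.809  0.334]
 [ 0.564 -0.004 -0.825]]
tool shift cm [ 0.04  0.09 -0.12] dist 0.002 roll to level y -0.006 lean [ 0.455  0.334 -0.825]
rod top/bottom of gap [258.26278125 103.44348786] [258.3122882  130.76925966] bore [259.0495844  181.32545389]
```

View pics/w9.png

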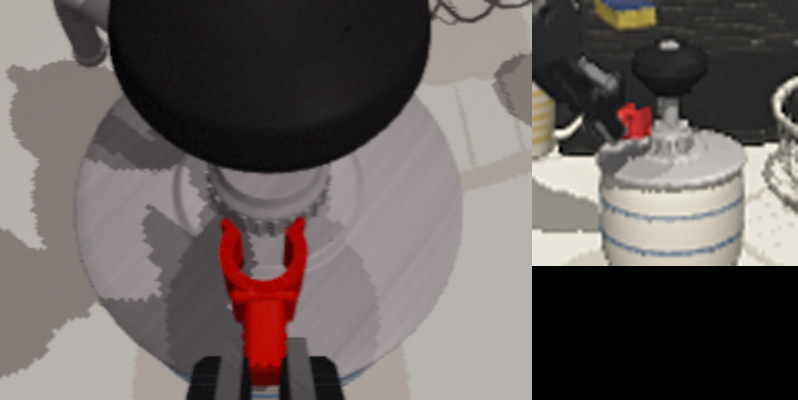

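```bash
python3 - <<'E'
import pickle,cv2
from h import *
f,s=pickle.load(open("w9.pkl","rb"))
im=cv2.resize(s["frame"],None,fx=6,fy=6,interpolation=cv2.INTER_CUBIC); h=cv2.cvtColor(im,cv2.COLOR_BGR2HSV)
m=(((h[...,0]<8)|(h[...,0]>172))&(h[...,1]>150)&(h[...,2]>60)); m[:160*6]=0;m[190*6:]=0;m[:,:225*6]=0;m[:,245*6:]=0
ys,xs=np.nonzero(m); print("red",xs.min()/6,xs.max()/6,ys.min()/6,ys.max()/6)
for c in range(int(xs.min()),int(xs.max()),6): q=ys[xs==c]; print(c/6,q.min()/6,q.max()/6)
b=np.array([.55,.0954,0]);u=np.array([.807,.591,0]);v=np.array([-.591,.807,0])
for n,o in(("lipL",10*u+9*v),("lipR",10*u-9*v),("ringR",-11*v),("bore",0*u)): print(n,[proj(s,b+o*.001+[0,0,z]).round(1).tolist() for z in(.141,.167)])
print("gap",[proj(s,[.586,.122,z]).round(1).tolist() for z in(.139,.169)])
g=im[160*6:192*6,235*6:260*6].max(2); 
for k in range(158*6,186*6,6): r=im[k,240*6:254*6:6].max(1); print(k/6,r.tolist())
E
```

```text
red 230.33333333333334 240.83333333333334 171.0 181.5
230.33333333333334 173.33333333333334 174.0
231.33333333333334 172.83333333333334 174.33333333333334
232.33333333333334 172.0 177.16666666666666
233.33333333333334 171.33333333333334 181.5
234.33333333333334 171.0 181.33333333333334
235.33333333333334 171.0 181.16666666666666
236.33333333333334 173.0 181.0
237.33333333333334 173.0 181.16666666666666
238.33333333333334 172.33333333333334 181.0
239.33333333333334 172.16666666666666 180.5
240.33333333333334 172.33333333333334 180.16666666666666
lipL [[235.9, 178.3], [235.7, 170.2]]
lipR [[240.0, 179.8], [239.8, 171.7]]
ringR [[238.0, 180.8], [237.8, 172.7]]
bore [[235.5, 179.9], [235.3, 171.8]]
gap [[246.2, 176.7], [246.1, 167.5]]
158.0 [39, 39, 41, 41, 41, 40, 42, 44, 45, 48, 51, 51, 50, 48]
159.0 [39, 40, 40, 41, 42, 40, 41, 43, 46, 48, 50, 50, 46, 44]
160.0 [36, 38, 39, 40, 41, 41, 43, 43, 44, 45, 44, 42, 39, 37]
161.0 [35, 36, 37, 37, 40, 42, 43, 44, 41, 38, 38, 38, 36, 36]
162.0 [35, 37, 39, 38, 41, 44, 45, 45, 42, 38, 38, 38, 36, 34]
163.0 [29, 34, 35, 35, 38, 39, 39, 39, 38, 3
[... 852 characters left out ...]
 120, 66, 31]
177.0 [146, 83, 134, 173, 149, 142, 147, 157, 144, 148, 188, 219, 88, 11]
178.0 [160, 118, 141, 169, 162, 155, 142, 145, 151, 161, 181, 187, 115, 55]
179.0 [191, 164, 145, 153, 162, 166, 160, 158, 165, 168, 158, 148, 158, 117]
180.0 [159, 165, 163, 167, 176, 177, 180, 184, 183, 179, 175, 176, 176, 145]
181.0 [130, 139, 161, 173, 176, 189, 209, 211, 201, 180, 174, 174, 152, 145]
182.0 [140, 121, 140, 140, 152, 178, 187, 198, 181, 157, 155, 141, 122, 128]
183.0 [116, 129, 137, 113, 139, 160, 141, 170, 146, 137, 158, 139, 121, 121]
184.0 [80, 137, 154, 113, 137, 155, 129, 166, 153, 143, 160, 138, 114, 138]
185.0 [99, 153, 136, 118, 142, 154, 140, 176, 176, 148, 149, 126, 133, 174]
```

apply_moves --moves '[[[0.1, 0.15, -0.16], 0], [[0.7, 0.15, 0.25], 0], [[1.3, 0.15, 0.65], 0], [[1.8, 0.15, 1.0], 0], [[2.25, 0.15, 1.3], 0], [[2.25, 0.15, 1.3], 0]]'

```text
clock: 33.22
tcp_pos: [0.558, 0.0997, 0.1402]
orientation: [-2.697, -0.874, -0.834]
contact_force: [-0.6, 0.3, -0.2]
grip_width: 0.0076
```

```bash
python3 st.py; python3 go.py .5709 .1109 .1400; python3 - <<'E'
from bench import imaging
import cv2,pickle,numpy as np
from h import *
f=imaging.grab_frame("wrist"); s=imaging.grab_frame("side"); pickle.dump((f,s),open("w10.pkl","wb"))
a=cv2.resize(f["frame"][60:252,130:386],(532,400)); b=cv2.resize(s["frame"][150:190,225:265],(266,266),interpolation=cv2.INTER_CUBIC)
b=np.vstack([b,np.zeros((134,266,3),np.uint8)]); cv2.imwrite("pics/w10.png",np.hstack([a,b]))
E
```

```text
33.2167 [ 0.187  0.275 -0.347  2.276 -1.209  0.201  0.084] [0.558  0.0997 0.1402] [-0.6  0.3 -0.2] 0.007598097338965163
[[ 0.669  0.587  0.456]
 [ 0.483 -0.809  0.335]
 [ 0.565 -0.004 -0.825]]
tool shift cm [ 1.39 -0.15  0.97] dist 0.017 roll to level y -0.007 lean [ 0.456  0.335 -0.825]
```

View pics/w10.png

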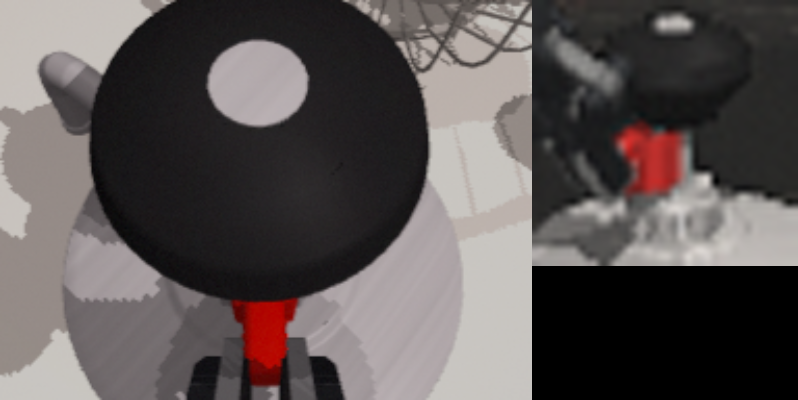

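apply_moves --moves '[[[0, -0.1, 0], 0], [[0.25, -0.12, 0.17], 0], [[0.5, -0.12, 0.34], 0], [[0.75, -0.12, 0.51], 0], [[1, -0.12, 0.68], 0], [[1.2, -0.12, 0.82], 0], [[1.4, -0.12, 0.96], 0], [[1.4, -0.12, 0.96], 0]]'

```text
clock: 33.98
tcp_pos: [0.5706, 0.1101, 0.1401]
orientation: [-2.698, -0.873, -0.834]
contact_force: [-0.1, -0.8, -1.0]
grip_width: 0.0072
```

```bash
python3 st.py; python3 go.py .5709 .1109 .1400
```

```text
33.9833 [ 0.131  0.289 -0.311  2.252 -1.187  0.196  0.041] [0.5706 0.1101 0.1401] [-0.1 -0.8 -1. ] 0.0071515168124927945
[[ 0.669  0.587  0.456]
 [ 0.482 -0.81   0.334]
 [ 0.565 -0.004 -0.825]]
tool shift cm [ 0.05 -0.04  0.05] dist 0.001 roll to level y -0.007 lean [ 0.456  0.334 -0.825]
```

apply_moves --moves '[[[0.12, 0, 0.08], 0], [[0.25, 0, 0.17], 0], [[0.25, 0, 0.17], 0]]'

```text
clock: 34.23
tcp_pos: [0.5708, 0.11, 0.1386]
orientation: [-2.701, -0.871, -0.829]
contact_force: [-6.4, -4.5, 0.8]
grip_width: 0.0073
```

```bash
python3 st.py; python3 - <<'E'
from bench import imaging
import cv2,pickle,numpy as np
f=imaging.grab_frame("wrist"); s=imaging.grab_frame("side"); t=imaging.grab_frame("top"); pickle.dump((f,s,t),open("w11.pkl","wb"))
a=cv2.resize(f["frame"][120:252,170:346],(400,300)); b=cv2.resize(s["frame"][150:190,220:273],(400,300),interpolation=cv2.INTER_CUBIC)
cv2.imwrite("pics/w11.png",np.hstack([a,b]))
E
```

```text
34.2333 [ 0.123  0.291 -0.304  2.251 -1.181  0.195  0.033] [0.5708 0.11   0.1386] [-6.4 -4.5  0.8] 0.007335677874040532
[[ 0.672  0.586  0.454]
 [ 0.482 -0.811  0.332]
 [ 0.562 -0.004 -0.827]]
```

View pics/w11.png

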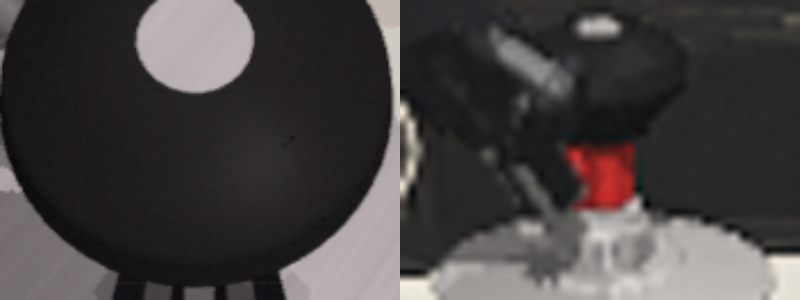

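Pushing 2.5 mm further meets 8 N with no travel. In the side view the clip reaches about 13 mm past the rod axis, as a fully seated clip should, and the knob hasn't moved. I'll relieve the push, open and back out along the tool axis.

apply_moves --moves '[[[-0.15, 0, -0.1], 0], [[-0.22, 0, -0.15], 0], [[-0.22, 0, -0.15], 0]]'

```text
clock: 34.63
tcp_pos: [0.5704, 0.1099, 0.1402]
orientation: [-2.698, -0.873, -0.834]
contact_force: [0.3, -0.0, 0.5]
grip_width: 0.0074
```

apply_moves --moves '[[[0, 0, 0], 0], [[0, 0, 0], 0], [[0, 0, 0], 0], [[0, 0, 0], 0]]' --claw 0.35

```text
clock: 34.97
tcp_pos: [0.5703, 0.1098, 0.14]
orientation: [-2.698, -0.873, -0.833]
contact_force: [0.4, 0.0, -1.0]
grip_width: 0.0299
```

apply_moves --moves '[[[-0.3, 0, -1], 0], [[-0.5, 0, -2.5], 0], [[-0.6, 0, -4.5], 0], [[-0.6, 0, -7], 0], [[-0.6, 0, -10], 0], [[-0.6, 0, -12], 0], [[-0.6, 0, -12], 0]]'

```text
clock: 35.55
tcp_pos: [0.5114, 0.0649, 0.2392]
orientation: [-2.7, -0.871, -0.84]
contact_force: [-0.2, 1.3, 0.2]
grip_width: 0.0294
```

```bash
python3 st.py; python3 - <<'E'
from bench import imaging
import cv2,pickle,numpy as np
f=imaging.grab_frame("wrist"); s=imaging.grab_frame("side"); t=imaging.grab_frame("top"); pickle.dump((f,s,t),open("w12.pkl","wb"))
a=cv2.resize(f["frame"],(400,300)); b=cv2.resize(s["frame"][145:193,215:279],(400,300),interpolation=cv2.INTER_CUBIC)
cv2.imwrite("pics/w12.png",np.hstack([a,b]))
E
```

```text
35.55 [ 0.051  0.003 -0.093  2.288 -0.795  0.453 -0.332] [0.5114 0.0649 0.2392] [-0.2  1.3  0.2] 0.029359014240502683
[[ 0.668  0.584  0.461]
 [ 0.481 -0.811  0.332]
 [ 0.568 -0.    -0.823]]
```

View pics/w12.png

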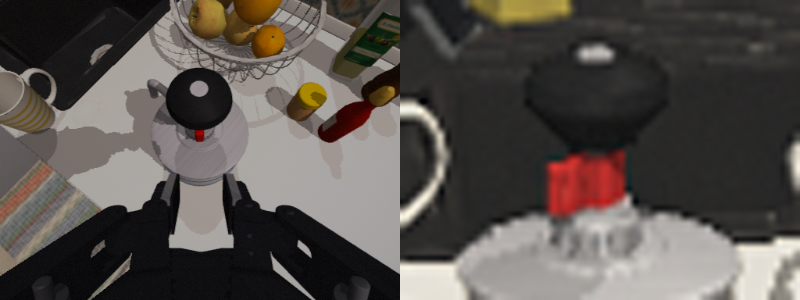

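```bash
python3 - <<'E'
import pickle,cv2
from h import *
f,s,t=pickle.load(open("w12.pkl","rb")); d=pickle.load(open("f0.pkl","rb"))
im=cv2.resize(s["frame"],None,fx=6,fy=6,interpolation=cv2.INTER_CUBIC); h=cv2.cvtColor(im,cv2.COLOR_BGR2HSV)
m=(((h[...,0]<8)|(h[...,0]>172))&(h[...,1]>150)&(h[...,2]>60)); m[:160*6]=0;m[190*6:]=0;m[:,:230*6]=0;m[:,256*6:]=0
ys,xs=np.nonzero(m)
for c in range(int(xs.min())+3,int(xs.max()),9): q=ys[xs==c]; print(round(c/6,1),round(q.min()/6,1),round(q.max()/6,1))
b=np.array([.586,.122,0]);u=np.array([.807,.591,0]);v=np.array([-.591,.807,0])
for n,o in(("tabL",-30*u+5*v),("tabR",-30*u-5*v),("tabfrontR",-11*u-5*v),("ringR",-11*v),("lipR",10*u-9*v)): print(n,[proj(s,b+o*.001+[0,0,z]).round(1).tolist() for z in(.139,.165)])
for n,F in(("start",d["top"]),("now",t)):
    g=F["frame"].max(2); k=(g[175:215,210:250]<60).astype(np.uint8); _,_,st,ce=cv2.connectedComponentsWithStats(k); i=1+np.argmax(st[1:,4]); print("knob top",n,ce[i]+[210,175],st[i,4])
a=d["side"]["frame"].astype(int)-s["frame"]; print("bystander diff px (side): mug",(abs(a[155:190,190:225]).max(2)>60).sum(),"bottle+jar",(abs(a[188:245,300:330]).max(2)>60).sum(),"salt",(abs(a[285:327,210:235]).max(2)>60).sum())
E
```

```text
239.0 171.0 178.8
240.5 170.8 179.2
242.0 169.7 179.0
243.5 169.7 178.2
245.0 170.0 177.8
246.5 170.2 177.8
248.0 169.8 177.8
249.5 169.2 177.0
tabL [[237.9, 178.8], [237.8, 170.8]]
tabR [[240.2, 179.7], [240.0, 171.6]]
tabfrontR [[244.7, 178.0], [244.6, 170.0]]
ringR [[248.7, 177.6], [248.6, 169.6]]
lipR [[250.5, 176.6], [250.5, 168.7]]
knob top start [225.53079179 195.45747801] 341
knob top now [225.44940476 195.4672619 ] 336
bystander diff px (side): mug 36 bottle+jar 0 salt 2
```

```bash
python3 -c "
from bench import r
print(r.hand_in())"
```

```text
the job is handed in; nothing more can be done
None
```

The red clip is on the pump rod, released, and the job was handed in at about 35.7 s of the 51 s allowed. No verdict is reported.

**How it went**
- **Lean:** the moves can't tilt the tool, so I pushed repeatedly against the arm's reach limits, which made it lean. I ended at about 34.5° back, with an approach azimuth of about 36°.
- **Grasp:** the first three closes missed, because the fingertips sat at least 17 mm further back than the description says. The fourth caught only the tab's upper corner, so I put the clip back on the worktop and regripped it lower.
- **Fitting:** I pushed the clip on level until it met about 8 N with no further travel. I then eased off, opened the fingers and backed out along the tool axis.

**Last checks**
- **Clip:** in the side view its outline matches that of a level, fully home clip to about 1 pixel (2.5 mm) at every column I checked.
- **Crock and knob:** the knob moved less than 0.1 pixel in the top view, so the crock is where it was. No press on the knob showed.
- **Bystanders:** the bottle and jar area is unchanged in the side view and the salt shaker differs by 2 pixels.
- **Unexplained:** 36 pixels changed in the mug area. I take this to be the arm's shadow, since the arm never went near the mug, but I did not check it further.
- **Not confirmed:** I never saw the snap itself in the force readings, only the stop at the end. A brief 24 N reading while moving in the air before the grasp went away at once, and I found no cause.

I viewed 13 pictures against the budget of 10.

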